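# Weigh the sample pot from the back of the rack

### The arm

A 6-joint arm with a two-finger parallel gripper is mounted at the origin on the work surface. World frame = base frame: x ahead of the robot, y to its left, z up, the work surface at z = 0. Lengths are in m, angles in rad, forces in N, time in s.
With the tool pointing down it reaches from about 0.35 to 0.8 m from the base axis. Payload 7.3 kg.
Tool frame: the origin (TCP) lies at the very end of the fingers, on their centre line; the grasp point (between the pads) lies 19 mm behind it (env.tcp_to_grasp is the distance from the TCP to the grasp point, in m); z points along the fingers, y is the line along which they close (so a half turn about z gives the same grasp; the last joint's range is limited). The gripper opens to 85 mm and grips with 20 to 120 N. Pads are 22 mm wide; open, the fingers measure 114 mm over their backs; the gripper's body (76 mm by 85 mm) begins 54 mm behind the grasp point. The pads swing forward as they close: fully open they stand 13 mm farther back than shut.
Start: joints at [1.033, 0.342, 1.524, -0, 1.275, -0.146], TCP at [0.2, 0.485, 0.231] pointing down, gripper open.
Joint ranges: [-2.53, 2.53], [-0.77, 2.02], [0.04, 2.7], [-1, 4.14], [0.28, 2.66], [-3.11, 3.11]. Speed limits (rad/s): [2.57, 2.57, 3.14, 3.14, 3.14, 3.14].

### API

Orientations are given as a rotation vector (axis times angle).
In Python, from plant import env, cams gives the robot as it stands. The module is installed in compiled form; this text tells all that it offers.
- The arm moves only by the shell command python3 -m pendant 'ROWS' [FORCE]. ROWS is JSON, a list of rows, each an object of numbers: "grip": the opening, from -1 (shut) to 1 (fully open), so that 0 is half open; "x", "y", "z": the shift along the tool's x, y, z scaled (see below); "ax", "ay", "az": the turn, a rotation vector about the tool's x, y, z scaled (see below). In form: [{"grip": .., "x": .., "y": .., "z": .., "ax": .., "ay": .., "az": ..}, ...]. A call has 1 to 5 rows; each row is the pose to reach, as a shift and turn from the pose commanded when the call began, along the tool's axes at that moment, turning the shorter way round; what a row does not reach only later rows make up. The controller multiplies each number of a shift by 0.2 m and each number of a turn by 180 degrees. A row lasts 1/12 s, in which the tool goes at most 41.7 mm and 7.16 degrees, less where a joint would pass 70% of its speed; a pose out of reach is approached as far as the arm can. A call with a number of a shift or a turn outside -1 to 1 is refused whole. A call with a gripper value outside its range is refused whole. The fingers move at their own pace and stop on an object; FORCE is the grip in N (left out, the last holds). Time passes only in rows, so rows that repeat a pose let the fingers close. It gives the time, the measured TCP pose, the force, the opening and the grip force at its end, in the units of the state.
- env.read_state(): the state, without advancing time (a new reading comes with each control period).
- cams.read_camera(name): name is "side" or "top"; returns a dict with "image" (384x512x3 uint8, red, green, blue), "K" (3x3 intrinsics, pixels), "distortion" ([k1, k2, p1, p2, k3] as OpenCV has them; the pictures are not rectified), "R" (3x3) and "t" (3): a world point X has camera coordinates R X + t. Camera axes: x right, y down, z forward; pixel columns grow to the right and rows downward; lengths in m; the calibration is good to about 2 mm. A picture is of the moment at which its call begins. There is no depth.
- env.sign_off(): hands the job in; it is judged then, once.
The state is a dict: "t": time; "qpos": joint angles; "dq": joint speeds; "joint_efforts": joint torques, N m; "eef_pos": TCP position; "orientation": TCP orientation; "contact_force": force on the tool from outside, world axes, zero at the start; "ft_torque": the same for the moment, N m; "opening": finger opening in m; "grasp_force": force on a finger pad.
Only numpy, scipy, OpenCV 4.12 (cv2) and the standard library are available. Lean on these libraries where they do the work, as an engineer would, in place of code of your own. Each camera call takes 0.05 s, during which the arm holds its last target. There are 200 camera calls.

### The job

Get the squat pot from the back of the sample rack onto the balance: first set the three containers in front of it aside, upright in the steel tray, then stand the pot upright in the middle of the balance's pan, and only then put the three containers back in the rack, each exactly where it stood at the start. Set everything down gently without dropping it or knocking anything over, and leave the little crucible in the tray where it is.

Things in the scene. Friction and masses are not known exactly. Their poses are not given: they have to be found in the camera images.
- pot_center (a point): The squat pot to be weighed: white plastic cylinder with an equally wide red cap, 54 mm across, 52 mm tall, about 0.12 kg. The point is its centre, 26 mm above its underside; z is its axis. It starts in the high-sided back bay of the rack, so it can be gripped only along the rack's x, once the container in front of it is gone.
- vial_center (a point): The slim vial: white plastic cylinder with an equally wide red cap, 34 mm across, 86 mm tall; about 0.07 kg. The point is its centre, 43 mm above its underside; z is its axis. Starts in one of the rack's three front places (which one varies).
- jar_center (a point): The middle-sized jar: white plastic cylinder with an equally wide red cap, 44 mm across, 80 mm tall; about 0.11 kg. The point is its centre, 40 mm above its underside; z is its axis. Starts in one of the rack's three front places (which one varies).
- bottle_center (a point): The narrow-necked bottle: white plastic, body a cylinder 50 mm across up to 58 mm above its underside, then a sloping shoulder and a red cap 26 mm across; 84 mm tall in all; about 0.13 kg. The point is its centre, 42 mm above its underside; z is its axis. Starts in one of the rack's three front places (which one varies).
- rack: Fixed aluminium single-file rack, open front towards the robot. Origin on the bench; x runs along the lane to its back, z up. Lane 64 mm wide inside, floor 6 mm above the bench, from x = -115 to +161 mm. Side rails 18 mm tall up to x = +65 mm; behind that a bay whose sides and end wall are 60 mm tall, 4 mm thick. In line at y = 0 stand the pot (x = +100 mm) and the three others (+42, -16, -74 mm).
- tray: Fixed shallow steel tray on the bench, the side area: 310 mm (its x) by 140 mm (its y), 14 mm tall, 3 mm walls and floor. Origin at the centre of its underside, z up; stands on the left or the right of the rack. Free but for the crucible at its +x end.
- pan (a point): Centre of the top of the balance's round steel pan, 120 mm across, 75 mm above the bench, z up. The white balance body (220 by 180 mm, 60 mm tall) is fixed and its middle lies 40 mm from this point along the point's own -x. It stands on the side of the rack where the tray is not.
- crucible: Small open white ceramic crucible, 38 mm across, 28 mm tall, standing in the +x end of the tray (at about x = +120 mm in the tray, towards one side); not to be moved. Origin at the centre of its underside.
Mind the look-alikes: they are no part of the job. What is shaped like the part that bears pot_center but green or purple is not meant. Leave any yellow look-alike of the part that bears bottle_center alone.

How it is judged:
By the outcome, as a careful person would: the job done as asked, in the order asked, and still so for the second after the job is handed in, with the robot touching nothing.
It also fails if it takes over 128 s, if anything falls off the work surface, if the arm or the gripper's body presses on something with over 40 N, if the wrist force passes 120 N, or if a joint passes its speed limit or range.

## Working session

There is one attempt and no reset: what is moved stays moved. The work goes in short steps, Python scripts to look and compute and a shell command to move; the robot and the scene stay as the last step left them, time stands still between calls to the robot, and variables do not carry over. Pictures are saved under pics/ and viewed, at most 14 in all, crops included, and the job is handed in when it is done.

```bash
mkdir -p pics
python3 - <<'E'
from plant import env,cams
import cv2,numpy as np
s=env.read_state(); print({k:np.round(v,3).tolist() for k,v in s.items()}, env.tcp_to_grasp)
for n in("top","side"):
    c=cams.read_camera(n); cv2.imwrite(f"pics/{n}0.png",c["image"][:,:,::-1])
    np.savez(f"{n}0.npz",**c)
    print(n,c["K"].tolist(),c["distortion"],(-c["R"].T@c["t"]).round(3),c["R"].round(3).tolist())
E
```

```text
{'t': 0.0, 'qpos': [1.033, 0.343, 1.525, 0.0, 1.275, -0.146], 'dq': [-0.0, 0.001, -0.001, 0.002, 0.001, -0.002], 'joint_efforts': [0.002, -43.369, -24.602, 0.0, 0.008, 0.0], 'eef_pos': [0.2, 0.485, 0.231], 'orientation': [-0.611, -3.081, 0.002], 'contact_force': [0.143, -0.859, 0.593], 'ft_torque': [-0.003, 0.005, -0.04], 'grasp_force': 0.0, 'opening': 0.085} 0.0187
top [[359.0609460169068, 0.0, 254.9312215268679], [0.0, 359.0609460169068, 199.00063273476363], [0.0, 0.0, 1.0]] [-0.00438669  0.          0.          0.          0.        ] [0.447 0.001 0.874] [[0.022, -0.999, -0.026], [-0.986, -0.017, -0.167], [0.167, 0.029, -0.986]]
side [[349.51994612496856, 0.0, 257.7567869520975], [0.0, 349.51994612496856, 187.1435793631317], [0.0, 0.0, 1.0]] [-0.10562707  0.          0.          0.          0.        ] [ 0.428 -0.502  0.625] [[0.969, -0.247, 0.014], [-0.168, -0.697, -0.697], [0.182, 0.673, -0.717]]
```

View pics/top0.png

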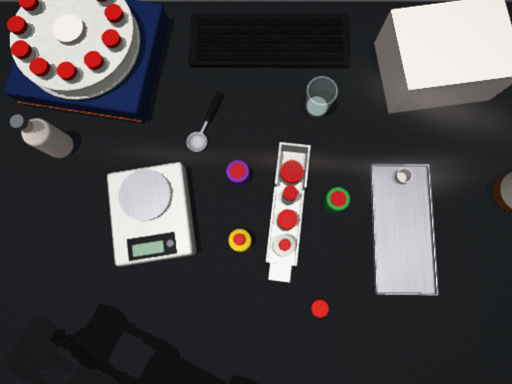

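View pics/side0.png

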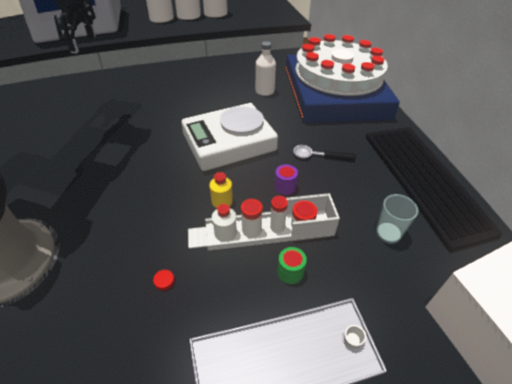

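```bash
cat > h.py <<'E'
import cv2,numpy as np
from plant import env,cams
def cam(n,live=True):
    return cams.read_camera(n) if live else dict(np.load(f"{n}0.npz"))
def ray(c,uv,z):
    p=cv2.undistortPoints(np.array(uv,float).reshape(-1,1,2),c["K"],c["distortion"])[:,0]
    d=np.c_[p,np.ones(len(p))]@c["R"]; C=-c["R"].T@c["t"]
    return C+d*((z-C[2])/d[:,2])[:,None]
def proj(c,X):
    return cv2.projectPoints(np.array(X,float).reshape(-1,1,3),cv2.Rodrigues(c["R"])[0],c["t"],c["K"],c["distortion"])[0][:,0]
def red(c):
    h=cv2.cvtColor(c["image"],cv2.COLOR_RGB2HSV)
    return (((h[...,0]<8)|(h[...,0]>172))&(h[...,1]>140)&(h[...,2]>90)).astype(np.uint8)
def blobs(m,amin=30):
    n,l,s,ce=cv2.connectedComponentsWithStats(m)
    return [(ce[i].round(1),s[i].tolist(),l==i) for i in range(1,n) if s[i,4]>=amin]
E
python3 - <<'E'
from h import *
for n in("top","side"):
    c=cam(n,False)
    print(n)
    for ce,s,m in blobs(red(c)):
        if (n=="top" and 230<ce[0]<345 and ce[1]>150) or (n=="side" and ce[1]>150):
            print(ce,s,[ray(c,ce,z)[0,:2].round(4).tolist() for z in(.058,.084,.09)])
c=cam("top",False); im=c["image"]
g=cv2.cvtColor(im,cv2.COLOR_RGB2GRAY); m=(g>75).astype(np.uint8)
for ce,s,mm in blobs(m,150): print("br",ce,s)
cv2.imwrite("pics/crop.png",cv2.resize(im[130:310,90:450,::-1],None,fx=2.2,fy=2.2,interpolation=2))
E
```

```text
top
[291.5 171.4] [280, 161, 24, 22, 403] [[0.6516, -0.0581], [0.6451, -0.0562], [0.6436, -0.0557]]
[237.2 170.5] [230, 164, 15, 14, 173] [[0.6518, 0.0687], [0.6453, 0.0666], [0.6438, 0.0661]]
[289.9 192.5] [283, 185, 15, 16, 178] [[0.6015, -0.0546], [0.5966, -0.0529], [0.5954, -0.0524]]
[338.  198.2] [331, 191, 15, 15, 184] [[0.5901, -0.1648], [0.5855, -0.1595], [0.5845, -0.1582]]
[287.  218.8] [278, 210, 19, 19, 297] [[0.5404, -0.0484], [0.5374, -0.0468], [0.5367, -0.0464]]
[238.8 239. ] [234, 234, 11, 11, 93] [[0.4923, 0.0602], [0.4909, 0.0584], [0.4906, 0.0579]]
[284.1 244.5] [279, 239, 11, 12, 100] [[0.4821, -0.0423], [0.481, -0.0409], [0.4807, -0.0406]]
[319.5 308.1] [311, 299, 18, 19, 268] [[0.3458, -0.1206], [0.349, -0.1168], [0.3497, -0.1159]]
side
[286.3 171.4] [280, 167, 14, 10, 106] [[0.651, 0.0649], [0.6407, 0.0389], [0.6384, 0.0329]]
[219.7 177.1] [214, 172, 12, 12, 107] [[0.4942, 0.0825], [0.4912, 0.0557], [0.4905, 0.0495]]
[278.9 202.8] [271, 196, 17, 15, 206] [[0.6052, -0.0264], [0.597, -0.0483], [0.5952, -0.0533]]
[251.3 208.1] [241, 199, 22, 20, 348] [[0.5434, -0.0
[... 304 characters left out ...]
.1828], [0.5806, -0.1864]]
[163.2 279.1] [153, 269, 21, 21, 347] [[0.3477, -0.1553], [0.3514, -0.1713], [0.3522, -0.1749]]
br [75.9 45.3] [8, 0, 132, 100, 9811]
br [441.2  52.4] [141, 0, 371, 113, 13511]
br [320.2  96.9] [306, 76, 32, 40, 646]
br [ 46.5 138. ] [21, 118, 52, 40, 1280]
br [197.1 139.8] [186, 121, 22, 31, 384]
br [286.8 210. ] [265, 142, 46, 141, 4241]
br [237.  170.8] [226, 160, 22, 22, 363]
br [149.2 209.1] [107, 162, 88, 104, 6505]
br [403.3 229.5] [370, 163, 69, 133, 8059]
br [506.8 189.6] [501, 173, 11, 35, 291]
br [337.7 198.2] [326, 187, 24, 23, 428]
br [239.2 239.9] [228, 229, 23, 23, 425]
br [147.6 248.1] [132, 240, 33, 17, 403]
br [319.5 308.2] [312, 300, 16, 17, 222]
```

View pics/crop.png

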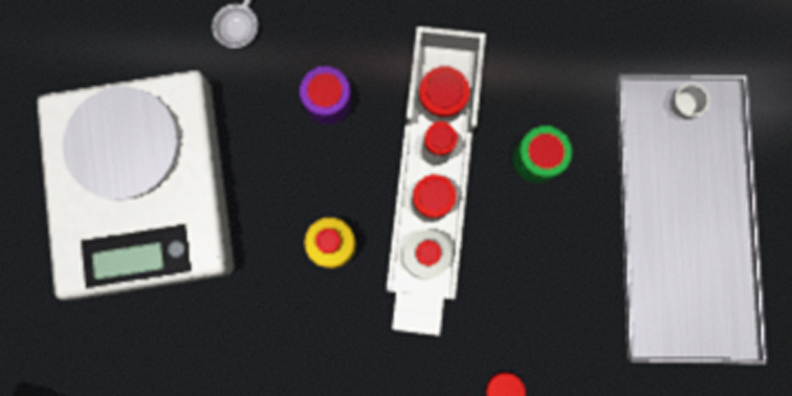

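Run:
```python
from h import *
c=cam("top",False); g=cv2.cvtColor(c["image"],cv2.COLOR_RGB2GRAY); hsv=cv2.cvtColor(c["image"],cv2.COLOR_RGB2HSV)
m=(g>75).astype(np.uint8)
for nm,i,z in(("tray",(403,229),.014),("bal",(149,209),.06),("rack",(287,210),.02)):
    mm=[b for b in blobs(m,150) if np.hypot(*(b[0]-i))<4][0][2].astype(np.uint8)
    ct=max(cv2.findContours(mm,0,1)[0],key=cv2.contourArea)[:,0]
    W=ray(c,ct,z)[:,:2].astype(np.float32)
    print(nm,cv2.minAreaRect(W), cv2.boxPoints(cv2.minAreaRect(W)).round(3).tolist())
# pan
print("vals pan",c["image"][190,145],"body",c["image"][225,130],c["image"][175,175])
sub=np.zeros_like(m); sub[165:226,112:178]=1
best=None
pm=((g<215)&(g>120)&(sub>0)).astype(np.uint8)
pm=cv2.morphologyEx(pm,cv2.MORPH_OPEN,np.ones((3,3)))
b=max(blobs(pm),key=lambda b:b[1][4]); print(b[:2])
ct=max(cv2.findContours(b[2].astype(np.uint8),0,1)[0],key=cv2.contourArea)[:,0]
print("pan",cv2.minEnclosingCircle(ray(c,ct,.075)[:,:2].astype(np.float32)),cv2.fitEllipse(ray(c,ct,.075)[:,:2].astype(np.float32)))
print("crucible",ray(c,(403,176),.02))
# rack rigid fit from caps in both views (top, side), cap mid plane
P=np.array([[.6515,-.0583],[.5962,-.0525],[.5372,-.0475],[.4811,-.0405]]); r=np.array([.1,.042,-.016,-.074])
d=P-P.mean(0); u=(d*(r-r.mean())[:,None]).sum(0); u/=np.hypot(*u); o=P.mean(0)-u*r.mean()
print("rack o",o,"yaw",np.degrees(np.arctan2(u[1],u[0])),"res",(o+np.outer(r,u)-P).round(4).tolist(),(o+np.outer(r,u)).round(4).tolist())
for n in("top","side"):
    k=cam(n,False); print(n,proj(k,np.c_[o+np.outer(r,u),[.058,.092,.086,.09]]).round(1).tolist())
```

```text
tray ((0.5316577553749084, -0.32596009969711304), (0.31306013464927673, 0.1450318992137909), 0.32680147886276245) [[0.375, -0.2540000081062317], [0.37599998712539673, -0.39899998903274536], [0.6890000104904175, -0.39800000190734863], [0.6880000233650208, -0.2529999911785126]]
bal ((0.548836350440979, 0.2677757441997528), (0.22066354751586914, 0.18530845642089844), 10.243038177490234) [[0.42399999499320984, 0.33899998664855957], [0.4569999873638153, 0.15700000524520874], [0.6740000247955322, 0.19599999487400055], [0.640999972820282, 0.3790000081062317]]
rack ((0.5665688514709473, -0.051221877336502075), (0.07947083562612534, 0.3372824788093567), 84.20194244384766) [[0.39500001072883606, -0.07400000095367432], [0.7300000190734863, -0.1080000028014183], [0.7379999756813049, -0.028999999165534973], [0.40299999713897705, 0.004999999888241291]]
vals pan [209 206 212] body [236 234 231] [239 237 234]
(array([141.8, 187.5]), [119, 167, 54, 47, 1418])
pan ((0.5917723774909973, 0.27584224939346313), 0.06256328523159027) ((0.6033177971839905, 0.2818935215473175), (0.08848237246274948, 0.12670637667179108), 18.886262893676758)
crucible [[ 0.65392239 -0.32952489  0.02      ]]
rack o [ 0.55356765 -0.04837547] yaw -5.847854481269781 res [[0.0015, -0.0003], [-0.0009, -0.0002], [0.0005, 0.0008], [-0.0011, -0.0003]] [[0.653, -0.0586], [0.5953, -0.0527], [0.5377, -0.0467], [0.48, -0.0408]]
top [[291.7, 170.8], [290.1, 192.4], [287.0, 218.6], [284.2, 244.9]]
side [[304.6, 209.8], [279.0, 201.9], [250.9, 206.7], [222.3, 208.3]]
```

```bash
cat >> h.py <<'E'
from scipy.spatial.transform import Rotation as Ro
def go(T,yaw=84.15):
    "shift (units of 0.2 m) and az (units of 180 deg) from the present pose to TCP T, tool y at yaw deg"
    s=env.read_state(); R=Ro.from_rotvec(s["orientation"])
    y=np.radians(yaw); G=Ro.from_matrix(np.array([[-np.sin(-y-np.pi)*1,np.cos(y),0],[0,np.sin(y),0],[0,0,-1]])) if 0 else Ro.from_matrix(np.c_[[-np.sin(y),np.cos(y),0]*np.array([-1,-1,1])*-1,[np.cos(y),np.sin(y),0],[0,0,-1]]) if np.linalg.det(np.c_[[-np.sin(y),np.cos(y),0],[np.cos(y),np.sin(y),0],[0,0,-1]])>0 else Ro.from_matrix(np.c_[[np.sin(y),-np.cos(y),0],[np.cos(y),np.sin(y),0],[0,0,-1]])
    print("shift",(R.inv().apply(np.array(T)-s["eef_pos"])/.2).round(4),"turn",((R.inv()*G).as_rotvec()/np.pi).round(4))
E
python3 - <<'E'
# tidy go()
t=open('h.py').read().split('def go')[0]+'''def go(T,yaw=84.15):
    "shift (units of 0.2 m) and turn (units of 180 deg) from the present pose to TCP T, tool down, tool y at yaw deg"
    s=env.read_state(); R=Ro.from_rotvec(s["orientation"])
    y=np.radians(yaw); Y=np.array([np.cos(y),np.sin(y),0]); Z=np.array([0,0,-1.])
    G=Ro.from_matrix(np.c_[np.cross(Y,Z),Y,Z])
    print("shift",(R.inv().apply(np.array(T)-s["eef_pos"])/.2).round(4),"turn",((R.inv()*G).as_rotvec()/np.pi).round(4))
'''
open('h.py','w').write(t)
from h import *
go([.3,.3,.2]); go([.48,-.041,.16])
E
```

```text
shift [-0.8139 -0.6639  0.1543] turn [-0.0004 -0.0001 -0.0922]
shift [-2.2968 -1.8958  0.3557] turn [-0.0004 -0.0001 -0.0922]
```

```bash
python3 -m pendant '[{"grip":1,"x":-0.4,"y":-0.33,"z":0.08,"az":-0.0922},{"grip":1,"x":-0.81,"y":-0.66,"z":0.15,"az":-0.0922},{"grip":1,"x":-0.81,"y":-0.66,"z":0.15,"az":-0.0922},{"grip":1,"x":-0.81,"y":-0.66,"z":0.15,"az":-0.0922},{"grip":1,"x":-0.81,"y":-0.66,"z":0.15,"az":-0.0922}]' 40; python3 -c "
from h import *
go([.48,-.041,.15])"
```

```text
shift [-2.2968 -1.8957  0.4057] turn [-0.0004 -0.0001 -0.0922]schema error: expected keys grip, x, y, z, ax, ay, az
```

```bash
python3 -m pendant '[{"grip":1,"x":-0.81,"y":-0.66,"z":0.15,"ax":0,"ay":0,"az":-0.0922},{"grip":1,"x":-0.81,"y":-0.66,"z":0.15,"ax":0,"ay":0,"az":-0.0922},{"grip":1,"x":-0.81,"y":-0.66,"z":0.15,"ax":0,"ay":0,"az":-0.0922},{"grip":1,"x":-0.81,"y":-0.66,"z":0.15,"ax":0,"ay":0,"az":-0.0922},{"grip":1,"x":-0.81,"y":-0.66,"z":0.15,"ax":0,"ay":0,"az":-0.0922}]' 40; python3 -c "
from h import *
go([.48,-.041,.15])"
```

```text
t: 0.52
eef_pos: [0.2955, 0.3079, 0.2022]
orientation: [-0.158, -3.137, 0.0]
contact_force: [0.1, 0.1, 0.2]
opening: 0.0851
grasp_force: 0.0
shift [-1.0935 -1.6425  0.261 ] turn [-0.0001 -0.0001  0.0004]
```

```bash
python3 -m pendant '[{"grip":1,"x":-0.53,"y":-0.8,"z":0.15,"ax":0,"ay":0,"az":0},{"grip":1,"x":-0.53,"y":-0.8,"z":0.15,"ax":0,"ay":0,"az":0},{"grip":1,"x":-0.53,"y":-0.8,"z":0.15,"ax":0,"ay":0,"az":0},{"grip":1,"x":-0.53,"y":-0.8,"z":0.15,"ax":0,"ay":0,"az":0},{"grip":1,"x":-0.53,"y":-0.8,"z":0.15,"ax":0,"ay":0,"az":0}]'
python3 -m pendant '[{"grip":1,"x":-0.53,"y":-0.8,"z":0.1,"ax":0,"ay":0,"az":0},{"grip":1,"x":-0.53,"y":-0.8,"z":0.1,"ax":0,"ay":0,"az":0},{"grip":1,"x":-0.53,"y":-0.8,"z":0.1,"ax":0,"ay":0,"az":0},{"grip":1,"x":-0.53,"y":-0.8,"z":0.1,"ax":0,"ay":0,"az":0},{"grip":1,"x":-0.53,"y":-0.8,"z":0.1,"ax":0,"ay":0,"az":0}]'
python3 -m pendant '[{"grip":1,"x":0,"y":0,"z":0,"ax":0,"ay":0,"az":0},{"grip":1,"x":0,"y":0,"z":0,"ax":0,"ay":0,"az":0}]'; python3 -c "
from h import *
go([.48,-.0408,.15]);go([.48,-.0408,.026])"
```

```text
t: 0.93
eef_pos: [0.3853, 0.1367, 0.1721]
orientation: [-0.163, -3.137, 0.001]
contact_force: [1.2, 0.9, -0.4]
opening: 0.0851
grasp_force: 0.0
t: 1.35
eef_pos: [0.4748, -0.0338, 0.1521]
orientation: [0.163, 3.137, -0.001]
contact_force: [0.6, -0.1, -0.3]
opening: 0.0853
grasp_force: 0.0
t: 1.52
eef_pos: [0.4735, -0.0314, 0.1519]
orientation: [-0.165, -3.136, -0.001]
contact_force: [-0.6, 1.2, -0.5]
opening: 0.0853
grasp_force: 0.0
shift [-0.0373 -0.0432  0.0094] turn [ 0.0001 -0.0005 -0.0009]
shift [-0.0383 -0.0435  0.6294] turn [ 0.0001 -0.0005 -0.0009]
```

```bash
python3 -m pendant '[{"grip":1,"x":-0.038,"y":-0.043,"z":0.1,"ax":0,"ay":0,"az":-0.001},{"grip":1,"x":-0.038,"y":-0.043,"z":0.3,"ax":0,"ay":0,"az":-0.001},{"grip":1,"x":-0.038,"y":-0.043,"z":0.45,"ax":0,"ay":0,"az":-0.001},{"grip":1,"x":-0.038,"y":-0.043,"z":0.56,"ax":0,"ay":0,"az":-0.001},{"grip":1,"x":-0.038,"y":-0.043,"z":0.63,"ax":0,"ay":0,"az":-0.001}]'
python3 -m pendant '[{"grip":1,"x":0,"y":0,"z":0,"ax":0,"ay":0,"az":0},{"grip":1,"x":0,"y":0,"z":0,"ax":0,"ay":0,"az":0}]'; python3 -c "
from h import *
go([.48,-.0408,.026])
cv2.imwrite('pics/a.png',cam('side')['image'][120:290,120:380,::-1].repeat(2,0).repeat(2,1))"
```

```text
t: 1.93
eef_pos: [0.4782, -0.0379, 0.0244]
orientation: [-0.153, -3.134, -0.002]
contact_force: [-0.6, -0.1, -0.0]
opening: 0.0852
grasp_force: 0.0
t: 2.1
eef_pos: [0.4796, -0.0385, 0.0265]
orientation: [-0.153, -3.136, -0.001]
contact_force: [-0.2, 0.6, 0.4]
opening: 0.0854
grasp_force: 0.0
shift [-0.0031 -0.0112  0.0026] turn [ 0.0002 -0.0006  0.0014]
```

View pics/a.png

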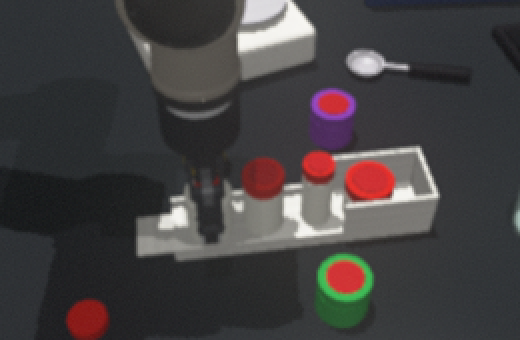

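The gripper, around crop pixel (208,215), straddles the bottle. The jar, vial and pot stand untouched behind it. Next I centre and close.

```bash
python3 -m pendant '[{"grip":1,"x":-0.003,"y":-0.01,"z":0,"ax":0,"ay":0,"az":0},{"grip":1,"x":-0.003,"y":-0.01,"z":0,"ax":0,"ay":0,"az":0},{"grip":-1,"x":-0.003,"y":-0.01,"z":0,"ax":0,"ay":0,"az":0},{"grip":-1,"x":-0.003,"y":-0.01,"z":0,"ax":0,"ay":0,"az":0},{"grip":-1,"x":-0.003,"y":-0.01,"z":0,"ax":0,"ay":0,"az":0}]' 30
python3 -m pendant '[{"grip":-1,"x":0,"y":0,"z":0,"ax":0,"ay":0,"az":0},{"grip":-1,"x":0,"y":0,"z":0,"ax":0,"ay":0,"az":0},{"grip":-1,"x":0,"y":0,"z":0,"ax":0,"ay":0,"az":0},{"grip":-1,"x":0,"y":0,"z":0,"ax":0,"ay":0,"az":0},{"grip":-1,"x":0,"y":0,"z":0,"ax":0,"ay":0,"az":0}]'
```

```text
t: 2.57
eef_pos: [0.4809, -0.0418, 0.0271]
orientation: [0.156, 3.137, 0.0]
contact_force: [0.6, 6.6, 6.9]
opening: 0.0516
grasp_force: 4.9
t: 2.98
eef_pos: [0.481, -0.0418, 0.0272]
orientation: [0.155, 3.137, -0.0]
contact_force: [-0.8, 0.8, 6.5]
opening: 0.0493
grasp_force: 30.5
```

```bash
python3 -m pendant '[{"grip":-1,"x":0,"y":0,"z":-0.08,"ax":0,"ay":0,"az":0},{"grip":-1,"x":0,"y":0,"z":-0.2,"ax":0,"ay":0,"az":0},{"grip":-1,"x":0,"y":0,"z":-0.35,"ax":0,"ay":0,"az":0},{"grip":-1,"x":0,"y":0,"z":-0.45,"ax":0,"ay":0,"az":0},{"grip":-1,"x":0,"y":0,"z":-0.5,"ax":0,"ay":0,"az":0}]'; python3 -c "
from h import *
go([.42,-.325,.12])"
```

```text
t: 3.4
eef_pos: [0.4817, -0.042, 0.1292]
orientation: [0.155, 3.134, -0.001]
contact_force: [0.6, 0.3, -1.3]
opening: 0.0491
grasp_force: 31.7
shift [ 0.1674 -1.4385  0.0461] turn [-0.0001  0.0012  0.001 ]
```

```bash
python3 -m pendant '[{"grip":-1,"x":0.01,"y":-0.1,"z":0,"ax":0,"ay":0,"az":0},{"grip":-1,"x":0.03,"y":-0.25,"z":0,"ax":0,"ay":0,"az":0},{"grip":-1,"x":0.05,"y":-0.42,"z":0,"ax":0,"ay":0,"az":0},{"grip":-1,"x":0.07,"y":-0.6,"z":0,"ax":0,"ay":0,"az":0},{"grip":-1,"x":0.09,"y":-0.78,"z":0,"ax":0,"ay":0,"az":0}]'
python3 -m pendant '[{"grip":-1,"x":0.02,"y":-0.18,"z":0,"ax":0,"ay":0,"az":0},{"grip":-1,"x":0.04,"y":-0.36,"z":0,"ax":0,"ay":0,"az":0},{"grip":-1,"x":0.06,"y":-0.52,"z":0,"ax":0,"ay":0,"az":0},{"grip":-1,"x":0.08,"y":-0.62,"z":0,"ax":0,"ay":0,"az":0},{"grip":-1,"x":0.08,"y":-0.66,"z":0,"ax":0,"ay":0,"az":0}]'
python3 -m pendant '[{"grip":-1,"x":0,"y":0,"z":0.1,"ax":0,"ay":0,"az":0},{"grip":-1,"x":0,"y":0,"z":0.25,"ax":0,"ay":0,"az":0},{"grip":-1,"x":0,"y":0,"z":0.36,"ax":0,"ay":0,"az":0},{"grip":-1,"x":0,"y":0,"z":0.4,"ax":0,"ay":0,"az":0},{"grip":-1,"x":0,"y":0,"z":0.42,"ax":0,"ay":0,"az":0}]'; python3 -c "
from h import *
go([.42,-.325,.024])"
```

```text
t: 3.82
eef_pos: [0.4467, -0.1963, 0.1266]
orientation: [-0.154, -3.138, -0.0]
contact_force: [0.7, 0.1, -1.9]
opening: 0.0489
grasp_force: 31.7
t: 4.23
eef_pos: [0.4171, -0.3278, 0.1263]
orientation: [-0.16, -3.137, 0.001]
contact_force: [-0.2, 1.1, -0.6]
opening: 0.0493
grasp_force: 31.8
t: 4.65
eef_pos: [0.4179, -0.3237, 0.0412]
orientation: [-0.155, -3.135, -0.004]
contact_force: [-0.5, 0.2, -2.2]
opening: 0.0491
grasp_force: 31.9
shift [-0.0113 -0.0059  0.0858] turn [ 0.0008 -0.0008  0.0011]
```

```bash
python3 -m pendant '[{"grip":-1,"x":0,"y":0,"z":0.03,"ax":0,"ay":0,"az":0},{"grip":-1,"x":0,"y":0,"z":0.055,"ax":0,"ay":0,"az":0},{"grip":-1,"x":0,"y":0,"z":0.075,"ax":0,"ay":0,"az":0},{"grip":-1,"x":0,"y":0,"z":0.075,"ax":0,"ay":0,"az":0}]'
python3 -m pendant '[{"grip":-1,"x":0,"y":0,"z":0.005,"ax":0,"ay":0,"az":0},{"grip":-1,"x":0,"y":0,"z":0.005,"ax":0,"ay":0,"az":0}]'
python3 -m pendant '[{"grip":-1,"x":0,"y":0,"z":0.005,"ax":0,"ay":0,"az":0},{"grip":-1,"x":0,"y":0,"z":0.005,"ax":0,"ay":0,"az":0}]'
```

```text
t: 4.98
eef_pos: [0.4185, -0.3249, 0.0276]
orientation: [0.155, 3.138, -0.0]
contact_force: [-0.8, -0.2, -1.7]
opening: 0.0494
grasp_force: 31.9
t: 5.15
eef_pos: [0.4186, -0.3251, 0.027]
orientation: [0.155, 3.137, -0.001]
contact_force: [-0.8, 0.7, -2.0]
opening: 0.0493
grasp_force: 31.9
t: 5.32
eef_pos: [0.4185, -0.3251, 0.0258]
orientation: [0.155, 3.137, -0.0]
contact_force: [0.2, 0.2, -1.2]
opening: 0.0492
grasp_force: 31.9
```

```bash
python3 -m pendant '[{"grip":-1,"x":0,"y":0,"z":0.005,"ax":0,"ay":0,"az":0},{"grip":-1,"x":0,"y":0,"z":0.005,"ax":0,"ay":0,"az":0}]'
python3 -m pendant '[{"grip":-1,"x":0,"y":0,"z":0.005,"ax":0,"ay":0,"az":0},{"grip":-1,"x":0,"y":0,"z":0.005,"ax":0,"ay":0,"az":0}]'
```

```text
t: 5.48
eef_pos: [0.4184, -0.3249, 0.0246]
orientation: [-0.156, -3.138, -0.0]
contact_force: [0.5, 0.4, -1.2]
opening: 0.0494
grasp_force: 31.9
t: 5.65
eef_pos: [0.4185, -0.325, 0.0242]
orientation: [0.155, 3.137, -0.0]
contact_force: [-0.8, 1.3, 4.1]
opening: 0.0495
grasp_force: 32.4
```

```bash
python3 -m pendant '[{"grip":1,"x":0,"y":0,"z":0,"ax":0,"ay":0,"az":0},{"grip":1,"x":0,"y":0,"z":0,"ax":0,"ay":0,"az":0},{"grip":1,"x":0,"y":0,"z":0,"ax":0,"ay":0,"az":0},{"grip":1,"x":0,"y":0,"z":0,"ax":0,"ay":0,"az":0}]'
python3 -m pendant '[{"grip":1,"x":0,"y":0,"z":-0.1,"ax":0,"ay":0,"az":0},{"grip":1,"x":0,"y":0,"z":-0.25,"ax":0,"ay":0,"az":0},{"grip":1,"x":0,"y":0,"z":-0.4,"ax":0,"ay":0,"az":0},{"grip":1,"x":0,"y":0,"z":-0.55,"ax":0,"ay":0,"az":0},{"grip":1,"x":0,"y":0,"z":-0.55,"ax":0,"ay":0,"az":0}]'; python3 -c "
from h import *
go([.5377,-.0467,.135])"
```

```text
t: 5.98
eef_pos: [0.4185, -0.325, 0.0236]
orientation: [0.155, 3.138, 0.0]
contact_force: [-0.3, 0.1, -0.6]
opening: 0.0853
grasp_force: 0.0
t: 6.4
eef_pos: [0.4207, -0.3272, 0.1393]
orientation: [0.155, 3.13, -0.011]
contact_force: [0.5, -0.9, -0.2]
opening: 0.0853
grasp_force: 0.0
shift [-0.4434  1.4537  0.0153] turn [-0.0021  0.0025  0.001 ]
```

```bash
python3 -m pendant '[{"grip":1,"x":-0.25,"y":0.8,"z":0,"ax":0,"ay":0,"az":0},{"grip":1,"x":-0.25,"y":0.8,"z":0,"ax":0,"ay":0,"az":0},{"grip":1,"x":-0.25,"y":0.8,"z":0,"ax":0,"ay":0,"az":0},{"grip":1,"x":-0.25,"y":0.8,"z":0,"ax":0,"ay":0,"az":0},{"grip":1,"x":-0.25,"y":0.8,"z":0,"ax":0,"ay":0,"az":0}]'
python3 -m pendant '[{"grip":1,"x":-0.1,"y":0.3,"z":0,"ax":0,"ay":0,"az":0},{"grip":1,"x":-0.2,"y":0.6,"z":0,"ax":0,"ay":0,"az":0},{"grip":1,"x":-0.2,"y":0.645,"z":0,"ax":0,"ay":0,"az":0},{"grip":1,"x":-0.2,"y":0.645,"z":0,"ax":0,"ay":0,"az":0},{"grip":1,"x":-0.2,"y":0.645,"z":0,"ax":0,"ay":0,"az":0}]'
python3 -m pendant '[{"grip":1,"x":0,"y":0,"z":0,"ax":0,"ay":0,"az":0},{"grip":1,"x":0,"y":0,"z":0,"ax":0,"ay":0,"az":0}]'; python3 -c "
from h import *
go([.5380,-.0472,.030])"
```

```text
t: 6.82
eef_pos: [0.4855, -0.1646, 0.1333]
orientation: [0.147, 3.138, 0.004]
contact_force: [-0.6, -0.1, 0.3]
opening: 0.0855
grasp_force: 0.0
t: 7.23
eef_pos: [0.5371, -0.0439, 0.1331]
orientation: [-0.149, -3.138, -0.001]
contact_force: [-0.1, -0.3, -0.2]
opening: 0.0852
grasp_force: 0.0
t: 7.4
eef_pos: [0.5361, -0.0475, 0.1333]
orientation: [-0.157, -3.137, 0.0]
contact_force: [-0.4, 0.7, 0.2]
opening: 0.0852
grasp_force: 0.0
shift [-0.0097  0.0026  0.5167] turn [-0.0001 -0.0002  0.0007]
```

```bash
python3 -m pendant '[{"grip":1,"x":-0.01,"y":0.002,"z":0.1,"ax":0,"ay":0,"az":0},{"grip":1,"x":-0.01,"y":0.002,"z":0.28,"ax":0,"ay":0,"az":0},{"grip":1,"x":-0.01,"y":0.002,"z":0.42,"ax":0,"ay":0,"az":0},{"grip":1,"x":-0.01,"y":0.002,"z":0.5,"ax":0,"ay":0,"az":0},{"grip":1,"x":-0.01,"y":0.002,"z":0.517,"ax":0,"ay":0,"az":0}]'
python3 -m pendant '[{"grip":1,"x":0,"y":0,"z":0,"ax":0,"ay":0,"az":0},{"grip":1,"x":0,"y":0,"z":0,"ax":0,"ay":0,"az":0},{"grip":-1,"x":0,"y":0,"z":0,"ax":0,"ay":0,"az":0},{"grip":-1,"x":0,"y":0,"z":0,"ax":0,"ay":0,"az":0},{"grip":-1,"x":0,"y":0,"z":0,"ax":0,"ay":0,"az":0}]'
python3 -m pendant '[{"grip":-1,"x":0,"y":0,"z":0,"ax":0,"ay":0,"az":0},{"grip":-1,"x":0,"y":0,"z":0,"ax":0,"ay":0,"az":0},{"grip":-1,"x":0,"y":0,"z":0,"ax":0,"ay":0,"az":0},{"grip":-1,"x":0,"y":0,"z":0,"ax":0,"ay":0,"az":0},{"grip":-1,"x":0,"y":0,"z":0,"ax":0,"ay":0,"az":0}]'
```

```text
t: 7.82
eef_pos: [0.5361, -0.0475, 0.0272]
orientation: [-0.159, -3.132, -0.001]
contact_force: [-0.7, -0.5, -0.3]
opening: 0.0854
grasp_force: 0.0
t: 8.23
eef_pos: [0.5392, -0.0463, 0.0314]
orientation: [0.155, 3.136, -0.0]
contact_force: [-1.2, -0.2, -0.6]
opening: 0.0511
grasp_force: 0.0
t: 8.65
eef_pos: [0.5391, -0.0462, 0.0312]
orientation: [0.155, 3.136, -0.001]
contact_force: [-1.9, -1.5, 5.5]
opening: 0.0437
grasp_force: 29.9
```

```bash
python3 -m pendant '[{"grip":-1,"x":0,"y":0,"z":-0.08,"ax":0,"ay":0,"az":0},{"grip":-1,"x":0,"y":0,"z":-0.2,"ax":0,"ay":0,"az":0},{"grip":-1,"x":0,"y":0,"z":-0.35,"ax":0,"ay":0,"az":0},{"grip":-1,"x":0,"y":0,"z":-0.45,"ax":0,"ay":0,"az":0},{"grip":-1,"x":0,"y":0,"z":-0.5,"ax":0,"ay":0,"az":0}]'
python3 -m pendant '[{"grip":-1,"x":0.01,"y":-0.1,"z":0,"ax":0,"ay":0,"az":0},{"grip":-1,"x":0.02,"y":-0.25,"z":0,"ax":0,"ay":0,"az":0},{"grip":-1,"x":0.03,"y":-0.42,"z":0,"ax":0,"ay":0,"az":0},{"grip":-1,"x":0.04,"y":-0.6,"z":0,"ax":0,"ay":0,"az":0},{"grip":-1,"x":0.05,"y":-0.78,"z":0,"ax":0,"ay":0,"az":0}]'
python3 -m pendant '[{"grip":-1,"x":0.01,"y":-0.18,"z":0,"ax":0,"ay":0,"az":0},{"grip":-1,"x":0.02,"y":-0.36,"z":0,"ax":0,"ay":0,"az":0},{"grip":-1,"x":0.045,"y":-0.52,"z":0,"ax":0,"ay":0,"az":0},{"grip":-1,"x":0.045,"y":-0.61,"z":0,"ax":0,"ay":0,"az":0},{"grip":-1,"x":0.045,"y":-0.63,"z":0,"ax":0,"ay":0,"az":0}]'
python3 -m pendant '[{"grip":-1,"x":0,"y":0,"z":0.1,"ax":0,"ay":0,"az":0},{"grip":-1,"x":0,"y":0,"z":0.25,"ax":0,"ay":0,"az":0},{"grip":-1,"x":0,"y":0,"z":0.36,"ax":0,"ay":0,"az":0},{"grip":-1,"x":0,"y":0,"z":0.44,"ax":0,"ay":0,"az":0},{"grip":-1,"x":0,"y":0,"z":0.46,"ax":0,"ay":0,"az":0}]'
python3 -m pendant '[{"grip":-1,"x":0,"y":0,"z":0,"ax":0,"ay":0,"az":0},{"grip":-1,"x":0,"y":0,"z":0,"ax":0,"ay":0,"az":0}]'
```

```text
t: 9.07
eef_pos: [0.5398, -0.0462, 0.133]
orientation: [0.155, 3.134, -0.001]
contact_force: [0.2, -0.1, -0.5]
opening: 0.0434
grasp_force: 30.9
t: 9.48
eef_pos: [0.5124, -0.2012, 0.1295]
orientation: [-0.154, -3.137, -0.001]
contact_force: [0.6, -0.5, -1.1]
opening: 0.0435
grasp_force: 31.0
t: 9.9
eef_pos: [0.4906, -0.3279, 0.1291]
orientation: [-0.161, -3.137, 0.0]
contact_force: [0.6, -0.6, -1.3]
opening: 0.0439
grasp_force: 31.0
t: 10.32
eef_pos: [0.4902, -0.3223, 0.0346]
orientation: [-0.154, -3.133, -0.007]
contact_force: [-0.8, 0.3, -1.0]
opening: 0.0432
grasp_force: 31.0
t: 10.48
eef_pos: [0.4923, -0.3245, 0.0386]
orientation: [0.154, 3.137, -0.0]
contact_force: [0.0, -0.2, -0.5]
opening: 0.0434
grasp_force: 31.0
```

```bash
python3 -m pendant '[{"grip":-1,"x":0,"y":0,"z":0.02,"ax":0,"ay":0,"az":0},{"grip":-1,"x":0,"y":0,"z":0.035,"ax":0,"ay":0,"az":0},{"grip":-1,"x":0,"y":0,"z":0.045,"ax":0,"ay":0,"az":0},{"grip":-1,"x":0,"y":0,"z":0.045,"ax":0,"ay":0,"az":0}]'
python3 -m pendant '[{"grip":-1,"x":0,"y":0,"z":0.005,"ax":0,"ay":0,"az":0},{"grip":-1,"x":0,"y":0,"z":0.005,"ax":0,"ay":0,"az":0}]'
python3 -m pendant '[{"grip":-1,"x":0,"y":0,"z":0.005,"ax":0,"ay":0,"az":0},{"grip":-1,"x":0,"y":0,"z":0.005,"ax":0,"ay":0,"az":0}]'
```

```text
t: 10.82
eef_pos: [0.4918, -0.3247, 0.0292]
orientation: [-0.155, -3.138, -0.0]
contact_force: [-0.2, 1.0, -1.7]
opening: 0.0435
grasp_force: 31.0
t: 10.98
eef_pos: [0.4919, -0.3249, 0.0283]
orientation: [0.155, 3.137, -0.0]
contact_force: [0.5, 0.2, -2.3]
opening: 0.0436
grasp_force: 31.1
t: 11.15
eef_pos: [0.492, -0.325, 0.0283]
orientation: [0.155, 3.137, -0.001]
contact_force: [-2.2, 0.7, 6.3]
opening: 0.0436
grasp_force: 31.7
```

```bash
python3 -m pendant '[{"grip":1,"x":0,"y":0,"z":0,"ax":0,"ay":0,"az":0},{"grip":1,"x":0,"y":0,"z":0,"ax":0,"ay":0,"az":0},{"grip":1,"x":0,"y":0,"z":0,"ax":0,"ay":0,"az":0},{"grip":1,"x":0,"y":0,"z":0,"ax":0,"ay":0,"az":0}]'
python3 -m pendant '[{"grip":1,"x":0,"y":0,"z":-0.1,"ax":0,"ay":0,"az":0},{"grip":1,"x":0,"y":0,"z":-0.25,"ax":0,"ay":0,"az":0},{"grip":1,"x":0,"y":0,"z":-0.4,"ax":0,"ay":0,"az":0},{"grip":1,"x":0,"y":0,"z":-0.55,"ax":0,"ay":0,"az":0},{"grip":1,"x":0,"y":0,"z":-0.55,"ax":0,"ay":0,"az":0}]'
python3 -m pendant '[{"grip":1,"x":-0.2,"y":0.8,"z":0,"ax":0,"ay":0,"az":0},{"grip":1,"x":-0.2,"y":0.8,"z":0,"ax":0,"ay":0,"az":0},{"grip":1,"x":-0.2,"y":0.8,"z":0,"ax":0,"ay":0,"az":0},{"grip":1,"x":-0.2,"y":0.8,"z":0,"ax":0,"ay":0,"az":0},{"grip":1,"x":-0.2,"y":0.8,"z":0,"ax":0,"ay":0,"az":0}]'
python3 -m pendant '[{"grip":1,"x":-0.09,"y":0.3,"z":0,"ax":0,"ay":0,"az":0},{"grip":1,"x":-0.177,"y":0.55,"z":0,"ax":0,"ay":0,"az":0},{"grip":1,"x":-0.177,"y":0.61,"z":0,"ax":0,"ay":0,"az":0},{"grip":1,"x":-0.177,"y":0.61,"z":0,"ax":0,"ay":0,"az":0},{"grip":1,"x":-0.177,"y":0.61,"z":0,"ax":0,"ay":0,"az":0}]'
python3 -m pendant '[{"grip":1,"x":0,"y":0,"z":0,"ax":0,"ay":0,"az":0},{"grip":1,"x":0,"y":0,"z":0,"ax":0,"ay":0,"az":0}]'; python3 -c "
from h import *
go([.5958,-.0522,.036])"
```

```text
t: 11.48
eef_pos: [0.4918, -0.3249, 0.0272]
orientation: [0.155, 3.138, 0.0]
contact_force: [-0.8, 0.6, -0.9]
opening: 0.085
grasp_force: 0.0
t: 11.9
eef_pos: [0.4944, -0.3269, 0.1435]
orientation: [0.155, 3.129, -0.01]
contact_force: [0.8, 0.1, 0.1]
opening: 0.085
grasp_force: 0.0
t: 12.32
eef_pos: [0.5489, -0.163, 0.1369]
orientation: [-0.147, -3.138, -0.004]
contact_force: [-0.6, -0.0, 0.7]
opening: 0.0853
grasp_force: 0.0
t: 12.73
eef_pos: [0.595, -0.0494, 0.1366]
orientation: [-0.149, -3.138, -0.0]
contact_force: [-0.2, -0.2, 0.1]
opening: 0.0853
grasp_force: 0.0
t: 12.9
eef_pos: [0.5943, -0.0529, 0.1369]
orientation: [-0.157, -3.137, 0.0]
contact_force: [0.5, 0.4, -0.3]
opening: 0.0853
grasp_force: 0.0
shift [-0.0074  0.0043  0.5047] turn [-0.0001 -0.0002  0.0006]
```

```bash
python3 -m pendant '[{"grip":1,"x":-0.006,"y":0.003,"z":0.1,"ax":0,"ay":0,"az":0},{"grip":1,"x":-0.006,"y":0.003,"z":0.28,"ax":0,"ay":0,"az":0},{"grip":1,"x":-0.006,"y":0.003,"z":0.42,"ax":0,"ay":0,"az":0},{"grip":1,"x":-0.006,"y":0.003,"z":0.49,"ax":0,"ay":0,"az":0},{"grip":1,"x":-0.006,"y":0.003,"z":0.505,"ax":0,"ay":0,"az":0}]'
python3 -m pendant '[{"grip":1,"x":0,"y":0,"z":0,"ax":0,"ay":0,"az":0},{"grip":1,"x":0,"y":0,"z":0,"ax":0,"ay":0,"az":0},{"grip":-1,"x":0,"y":0,"z":0,"ax":0,"ay":0,"az":0},{"grip":-1,"x":0,"y":0,"z":0,"ax":0,"ay":0,"az":0},{"grip":-1,"x":0,"y":0,"z":0,"ax":0,"ay":0,"az":0}]'
python3 -m pendant '[{"grip":-1,"x":0,"y":0,"z":0,"ax":0,"ay":0,"az":0},{"grip":-1,"x":0,"y":0,"z":0,"ax":0,"ay":0,"az":0},{"grip":-1,"x":0,"y":0,"z":0,"ax":0,"ay":0,"az":0},{"grip":-1,"x":0,"y":0,"z":0,"ax":0,"ay":0,"az":0},{"grip":-1,"x":0,"y":0,"z":0,"ax":0,"ay":0,"az":0}]'
```

```text
t: 13.32
eef_pos: [0.5935, -0.0526, 0.033]
orientation: [-0.159, -3.132, -0.001]
contact_force: [0.1, 0.1, 0.4]
opening: 0.0856
grasp_force: 0.0
t: 13.73
eef_pos: [0.5966, -0.0514, 0.0374]
orientation: [0.156, 3.136, -0.0]
contact_force: [0.6, 0.2, -0.5]
opening: 0.0517
grasp_force: 0.0
t: 14.15
eef_pos: [0.5964, -0.0512, 0.0369]
orientation: [0.155, 3.137, -0.0]
contact_force: [-1.3, -0.6, 5.3]
opening: 0.0333
grasp_force: 30.8
```

```bash
python3 -m pendant '[{"grip":-1,"x":0,"y":0,"z":-0.08,"ax":0,"ay":0,"az":0},{"grip":-1,"x":0,"y":0,"z":-0.2,"ax":0,"ay":0,"az":0},{"grip":-1,"x":0,"y":0,"z":-0.35,"ax":0,"ay":0,"az":0},{"grip":-1,"x":0,"y":0,"z":-0.45,"ax":0,"ay":0,"az":0},{"grip":-1,"x":0,"y":0,"z":-0.5,"ax":0,"ay":0,"az":0}]'
python3 -m pendant '[{"grip":-1,"x":0,"y":-0.1,"z":0,"ax":0,"ay":0,"az":0},{"grip":-1,"x":0.01,"y":-0.25,"z":0,"ax":0,"ay":0,"az":0},{"grip":-1,"x":0.01,"y":-0.42,"z":0,"ax":0,"ay":0,"az":0},{"grip":-1,"x":0.015,"y":-0.6,"z":0,"ax":0,"ay":0,"az":0},{"grip":-1,"x":0.015,"y":-0.78,"z":0,"ax":0,"ay":0,"az":0}]'
python3 -m pendant '[{"grip":-1,"x":0.01,"y":-0.18,"z":0,"ax":0,"ay":0,"az":0},{"grip":-1,"x":0.017,"y":-0.36,"z":0,"ax":0,"ay":0,"az":0},{"grip":-1,"x":0.017,"y":-0.5,"z":0,"ax":0,"ay":0,"az":0},{"grip":-1,"x":0.017,"y":-0.58,"z":0,"ax":0,"ay":0,"az":0},{"grip":-1,"x":0.017,"y":-0.6,"z":0,"ax":0,"ay":0,"az":0}]'
python3 -m pendant '[{"grip":-1,"x":0,"y":0,"z":0.1,"ax":0,"ay":0,"az":0},{"grip":-1,"x":0,"y":0,"z":0.25,"ax":0,"ay":0,"az":0},{"grip":-1,"x":0,"y":0,"z":0.36,"ax":0,"ay":0,"az":0},{"grip":-1,"x":0,"y":0,"z":0.44,"ax":0,"ay":0,"az":0},{"grip":-1,"x":0,"y":0,"z":0.46,"ax":0,"ay":0,"az":0}]'
python3 -m pendant '[{"grip":-1,"x":0,"y":0,"z":0.02,"ax":0,"ay":0,"az":0},{"grip":-1,"x":0,"y":0,"z":0.035,"ax":0,"ay":0,"az":0},{"grip":-1,"x":0,"y":0,"z":0.045,"ax":0,"ay":0,"az":0},{"grip":-1,"x":0,"y":0,"z":0.045,"ax":0,"ay":0,"az":0}]'
python3 -m pendant '[{"grip":-1,"x":0,"y":0,"z":0.005,"ax":0,"ay":0,"az":0},{"grip":-1,"x":0,"y":0,"z":0.005,"ax":0,"ay":0,"az":0}]'
```

```text
t: 14.57
eef_pos: [0.5971, -0.0513, 0.1389]
orientation: [0.155, 3.134, -0.001]
contact_force: [0.7, -0.5, -0.2]
opening: 0.0331
grasp_force: 30.5
t: 14.98
eef_pos: [0.5767, -0.207, 0.1351]
orientation: [-0.154, -3.136, -0.001]
contact_force: [0.6, 0.2, -0.3]
opening: 0.0335
grasp_force: 30.6
t: 15.4
eef_pos: [0.5613, -0.3276, 0.1349]
orientation: [-0.16, -3.136, -0.001]
contact_force: [0.0, 0.8, -0.5]
opening: 0.0337
grasp_force: 30.6
t: 15.82
eef_pos: [0.561, -0.3219, 0.0404]
orientation: [-0.153, -3.132, -0.007]
contact_force: [-0.3, 0.2, -0.1]
opening: 0.033
grasp_force: 30.5
t: 16.15
eef_pos: [0.5628, -0.3251, 0.0359]
orientation: [0.155, 3.137, -0.001]
contact_force: [0.1, 0.6, -0.2]
opening: 0.0333
grasp_force: 30.5
t: 16.32
eef_pos: [0.5626, -0.3253, 0.0348]
orientation: [0.156, 3.137, -0.001]
contact_force: [-0.0, 0.2, -0.6]
opening: 0.0333
grasp_force: 30.5
```

```bash
python3 -m pendant '[{"grip":-1,"x":0,"y":0,"z":0.005,"ax":0,"ay":0,"az":0},{"grip":-1,"x":0,"y":0,"z":0.005,"ax":0,"ay":0,"az":0}]'
python3 -m pendant '[{"grip":-1,"x":0,"y":0,"z":0.003,"ax":0,"ay":0,"az":0},{"grip":-1,"x":0,"y":0,"z":0.003,"ax":0,"ay":0,"az":0}]'
```

```text
t: 16.48
eef_pos: [0.5626, -0.3255, 0.034]
orientation: [0.156, 3.137, -0.001]
contact_force: [-0.0, -0.2, 3.0]
opening: 0.0334
grasp_force: 30.7
t: 16.65
eef_pos: [0.5627, -0.3255, 0.0339]
orientation: [0.156, 3.136, -0.001]
contact_force: [-1.2, 1.2, 7.0]
opening: 0.033
grasp_force: 31.2
```

```bash
python3 -m pendant '[{"grip":1,"x":0,"y":0,"z":0,"ax":0,"ay":0,"az":0},{"grip":1,"x":0,"y":0,"z":0,"ax":0,"ay":0,"az":0},{"grip":1,"x":0,"y":0,"z":0,"ax":0,"ay":0,"az":0},{"grip":1,"x":0,"y":0,"z":0,"ax":0,"ay":0,"az":0}]'
python3 -m pendant '[{"grip":1,"x":0,"y":0,"z":-0.1,"ax":0,"ay":0,"az":0},{"grip":1,"x":0,"y":0,"z":-0.25,"ax":0,"ay":0,"az":0},{"grip":1,"x":0,"y":0,"z":-0.4,"ax":0,"ay":0,"az":0},{"grip":1,"x":0,"y":0,"z":-0.6,"ax":0,"ay":0,"az":0},{"grip":1,"x":0,"y":0,"z":-0.6,"ax":0,"ay":0,"az":0}]'
python3 - <<'E'
from h import *
print(env.read_state()["qpos"].round(3))
c=cam("top")
for ce,s,m in blobs(red(c)):
    if 230<ce[0]<430 and ce[1]>150: print(ce,s,ray(c,ce,.057)[0].round(4))
k=cam("side")
for ce,s,m in blobs(red(k)):
    if ce[1]>150: print("side",ce,s,ray(k,ce,.055)[0].round(4))
cv2.imwrite("pics/b.png",cv2.resize(c["image"][130:310,230:450,::-1],None,fx=3,fy=3))
E
```

```text
t: 16.98
eef_pos: [0.5622, -0.3251, 0.0323]
orientation: [-0.156, -3.137, -0.001]
contact_force: [0.7, 1.4, 0.1]
opening: 0.08
grasp_force: 0.0
t: 17.4
eef_pos: [0.5654, -0.3274, 0.161]
orientation: [0.155, 3.126, -0.012]
contact_force: [0.4, -0.4, 1.7]
opening: 0.0854
grasp_force: 0.0
[-0.642  0.626  1.25   0.     1.252 -2.114]
[291.5 171.5] [280, 161, 24, 22, 400] [ 0.6516 -0.0581  0.057 ]
[237.2 170.5] [230, 164, 15, 14, 173] [0.652  0.0688 0.057 ]
[338.  198.2] [331, 191, 15, 15, 185] [ 0.5903 -0.165   0.057 ]
[415.5 212. ] [409, 207, 14, 11, 110] [ 0.5615 -0.3394  0.057 ]
[415.3 242.5] [406, 233, 20, 20, 307] [ 0.4926 -0.3354  0.057 ]
[238.8 239. ] [234, 234, 11, 11, 93] [0.4924 0.0603 0.057 ]
[417.9 277.1] [413, 272, 11, 11, 103] [ 0.4169 -0.3372  0.057 ]
[322.1 306.8] [314, 301, 15, 14, 131] [ 0.3485 -0.1265  0.057 ]
side [284.2 171.5] [280, 167, 9, 10, 67] [0.6472 0.0688 0.055 ]
side [219.6 177.1] [214, 172, 12, 12, 105] [0.4943 0.0857 0.055 ]
side [299.  210.3] [293, 201, 14, 19, 185] [ 0.6419 -0.0548  0.055 ]
side [291.9 258. ] [284, 251, 17, 15, 212] [ 0.5898 -0.1653  0.055 ]
side [163.2 279.7] [153, 270, 21, 21, 347] [ 0.3471 -0.1548  0.055 ]
side [308.5 336.1] [299, 326, 20, 22, 343] [ 0.5697 -0.316   0.055 ]
side [264.3 348.1] [251, 334, 28, 29, 626] [ 0.4945 -0.3169  0.055 ]
side [217.  358.3] [209, 350, 16, 17, 211] [ 0.4183 -0.3148  0.055 ]
```

View pics/b.png

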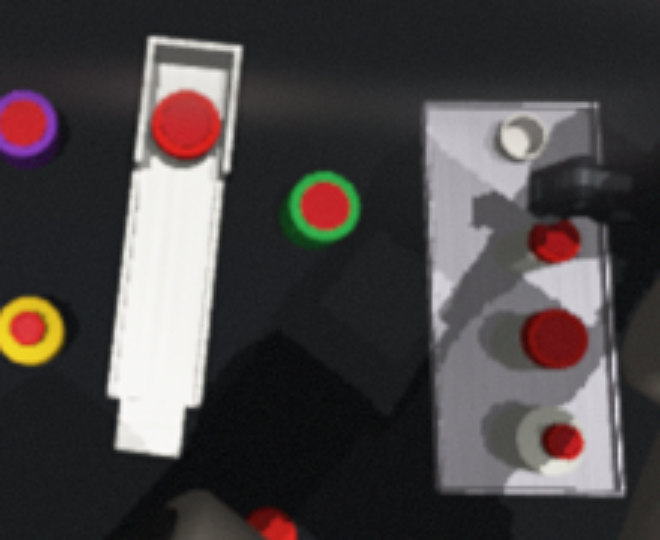

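```bash
python3 -m pendant '[{"grip":1,"x":-0.16,"y":0.7,"z":0,"ax":0,"ay":0,"az":0.195},{"grip":1,"x":-0.16,"y":0.7,"z":0,"ax":0,"ay":0,"az":0.195},{"grip":1,"x":-0.16,"y":0.7,"z":0,"ax":0,"ay":0,"az":0.195},{"grip":1,"x":-0.16,"y":0.7,"z":0,"ax":0,"ay":0,"az":0.195},{"grip":1,"x":-0.16,"y":0.7,"z":0,"ax":0,"ay":0,"az":0.195}]'
python3 -m pendant '[{"grip":1,"x":0,"y":0,"z":0,"ax":0,"ay":0,"az":0.195},{"grip":1,"x":0,"y":0,"z":0,"ax":0,"ay":0,"az":0.195},{"grip":1,"x":0,"y":0,"z":0,"ax":0,"ay":0,"az":0.195},{"grip":1,"x":0,"y":0,"z":0,"ax":0,"ay":0,"az":0.195},{"grip":1,"x":0,"y":0,"z":0,"ax":0,"ay":0,"az":0.195}]'
python3 -m pendant '[{"grip":1,"x":0,"y":0,"z":0,"ax":0,"ay":0,"az":0.11},{"grip":1,"x":0,"y":0,"z":0,"ax":0,"ay":0,"az":0.11},{"grip":1,"x":0,"y":0,"z":0,"ax":0,"ay":0,"az":0.11},{"grip":0.53,"x":0,"y":0,"z":0,"ax":0,"ay":0,"az":0.11},{"grip":0.53,"x":0,"y":0,"z":0,"ax":0,"ay":0,"az":0.11}]'
python3 -c "
from h import *
go([.6532,-.0583,.14],-5.85)"
```

```text
t: 17.92
eef_pos: [0.6084, -0.1835, 0.1506]
orientation: [-1.095, -2.941, -0.003]
contact_force: [-0.2, -0.2, -0.2]
opening: 0.0854
grasp_force: 0.0
t: 18.33
eef_pos: [0.6071, -0.1886, 0.1505]
orientation: [-1.937, -2.469, 0.001]
contact_force: [-0.4, -0.3, 0.2]
opening: 0.0858
grasp_force: 0.0
t: 18.75
eef_pos: [0.6073, -0.1888, 0.1511]
orientation: [-2.324, -2.111, 0.002]
contact_force: [-0.1, 0.5, -0.0]
opening: 0.0656
grasp_force: 0.0
shift [0.6714 0.1658 0.0556] turn [-0.0008 -0.0003  0.0019]
```

```bash
python3 -m pendant '[{"grip":0.53,"x":0.2,"y":0.05,"z":0,"ax":0,"ay":0,"az":0.002},{"grip":0.53,"x":0.4,"y":0.1,"z":0,"ax":0,"ay":0,"az":0.002},{"grip":0.53,"x":0.58,"y":0.15,"z":0,"ax":0,"ay":0,"az":0.002},{"grip":0.53,"x":0.671,"y":0.166,"z":0.05,"ax":0,"ay":0,"az":0.002},{"grip":0.53,"x":0.671,"y":0.166,"z":0.05,"ax":0,"ay":0,"az":0.002}]'
python3 -m pendant '[{"grip":0.53,"x":0,"y":0,"z":0,"ax":0,"ay":0,"az":0},{"grip":0.53,"x":0,"y":0,"z":0,"ax":0,"ay":0,"az":0},{"grip":0.53,"x":0,"y":0,"z":0,"ax":0,"ay":0,"az":0}]'
python3 -c "
from h import *
go([.6532,-.0583,.022],-5.85)"
```

```text
t: 19.17
eef_pos: [0.6541, -0.0539, 0.1402]
orientation: [-2.324, -2.108, 0.002]
contact_force: [-0.9, -0.7, -1.8]
opening: 0.0649
grasp_force: 0.0
t: 19.42
eef_pos: [0.6541, -0.0602, 0.1427]
orientation: [2.336, 2.101, -0.0]
contact_force: [0.6, 0.6, -0.4]
opening: 0.0653
grasp_force: 0.0
shift [ 0.0093 -0.0055  0.6037] turn [ 0.      0.0001 -0.0012]
```

```bash
python3 -m pendant '[{"grip":0.53,"x":0.007,"y":-0.005,"z":0.1,"ax":0,"ay":0,"az":0},{"grip":0.53,"x":0.007,"y":-0.005,"z":0.22,"ax":0,"ay":0,"az":0},{"grip":0.53,"x":0.007,"y":-0.005,"z":0.3,"ax":0,"ay":0,"az":0},{"grip":0.53,"x":0.007,"y":-0.005,"z":0.33,"ax":0,"ay":0,"az":0},{"grip":0.53,"x":0.007,"y":-0.005,"z":0.33,"ax":0,"ay":0,"az":0}]'
python3 -m pendant '[{"grip":0.53,"x":0,"y":0,"z":0,"ax":0,"ay":0,"az":0},{"grip":0.53,"x":0,"y":0,"z":0,"ax":0,"ay":0,"az":0},{"grip":0.53,"x":0,"y":0,"z":0,"ax":0,"ay":0,"az":0}]'
python3 -c "
from h import *
go([.6532,-.0583,.022],-5.85)
c=cam('top'); cv2.imwrite('pics/c.png',cv2.resize(c['image'][130:260,240:350,::-1],None,fx=4,fy=4))"
```

```text
t: 19.83
eef_pos: [0.6524, -0.0584, 0.0752]
orientation: [-2.335, -2.099, 0.003]
contact_force: [-0.5, 0.7, -0.4]
opening: 0.0655
grasp_force: 0.0
t: 20.08
eef_pos: [0.6543, -0.0577, 0.0782]
orientation: [2.334, 2.1, 0.003]
contact_force: [1.0, 0.8, 0.1]
opening: 0.0655
grasp_force: 0.0
shift [-0.0033 -0.0058  0.281 ] turn [ 0.0009  0.0001 -0.0011]
```

View pics/c.png

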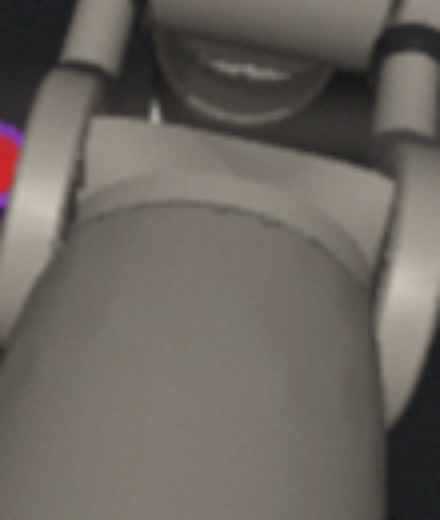

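The arm hides the pot in this view, so I'll go down slowly and watch the force.

```bash
python3 -m pendant '[{"grip":0.53,"x":-0.003,"y":-0.006,"z":0.03,"ax":0,"ay":0,"az":0},{"grip":0.53,"x":-0.003,"y":-0.006,"z":0.06,"ax":0,"ay":0,"az":0},{"grip":0.53,"x":-0.003,"y":-0.006,"z":0.09,"ax":0,"ay":0,"az":0},{"grip":0.53,"x":-0.003,"y":-0.006,"z":0.12,"ax":0,"ay":0,"az":0},{"grip":0.53,"x":-0.003,"y":-0.006,"z":0.12,"ax":0,"ay":0,"az":0}]'
python3 -m pendant '[{"grip":0.53,"x":0,"y":0,"z":0.03,"ax":0,"ay":0,"az":0},{"grip":0.53,"x":0,"y":0,"z":0.03,"ax":0,"ay":0,"az":0}]'
python3 -c "
from h import *
go([.6532,-.0583,.022],-5.85)"
```

```text
t: 20.55
eef_pos: [0.6511, -0.0575, 0.0506]
orientation: [-2.333, -2.1, 0.003]
contact_force: [0.5, 1.0, -0.9]
opening: 0.0655
grasp_force: 0.0
t: 20.72
eef_pos: [0.6517, -0.0576, 0.0454]
orientation: [-2.334, -2.101, 0.001]
contact_force: [-0.6, 0.4, -0.0]
opening: 0.0654
grasp_force: 0.0
shift [-0.0026  0.008   0.1171] turn [-0.0005 -0.0001 -0.001 ]
```

```bash
python3 -m pendant '[{"grip":0.53,"x":-0.003,"y":0.005,"z":0.03,"ax":0,"ay":0,"az":0},{"grip":0.53,"x":-0.003,"y":0.005,"z":0.05,"ax":0,"ay":0,"az":0},{"grip":0.53,"x":-0.003,"y":0.005,"z":0.05,"ax":0,"ay":0,"az":0}]'
python3 -m pendant '[{"grip":0.53,"x":0,"y":0,"z":0.03,"ax":0,"ay":0,"az":0},{"grip":0.53,"x":0,"y":0,"z":0.06,"ax":0,"ay":0,"az":0},{"grip":0.53,"x":0,"y":0,"z":0.067,"ax":0,"ay":0,"az":0},{"grip":0.53,"x":0,"y":0,"z":0.067,"ax":0,"ay":0,"az":0},{"grip":0.53,"x":0,"y":0,"z":0.067,"ax":0,"ay":0,"az":0}]'
python3 -c "
from h import *
go([.6532,-.0583,.022],-5.85)"
```

```text
t: 20.97
eef_pos: [0.6526, -0.0584, 0.0355]
orientation: [-2.334, -2.1, 0.001]
contact_force: [-0.2, 0.1, -0.1]
opening: 0.0651
grasp_force: 0.0
t: 21.38
eef_pos: [0.6531, -0.0584, 0.0231]
orientation: [-2.335, -2.101, 0.0]
contact_force: [0.6, -0.7, 0.9]
opening: 0.0652
grasp_force: 0.0
shift [0.0008 0.0005 0.0054] turn [-0.0001 -0.     -0.001 ]
```

Clear of contact. Now close and lift slowly.

```bash
python3 -m pendant '[{"grip":-1,"x":0,"y":0,"z":0,"ax":0,"ay":0,"az":0},{"grip":-1,"x":0,"y":0,"z":0,"ax":0,"ay":0,"az":0},{"grip":-1,"x":0,"y":0,"z":0,"ax":0,"ay":0,"az":0},{"grip":-1,"x":0,"y":0,"z":0,"ax":0,"ay":0,"az":0},{"grip":-1,"x":0,"y":0,"z":0,"ax":0,"ay":0,"az":0}]' 35
python3 -m pendant '[{"grip":-1,"x":0,"y":0,"z":0,"ax":0,"ay":0,"az":0},{"grip":-1,"x":0,"y":0,"z":0,"ax":0,"ay":0,"az":0},{"grip":-1,"x":0,"y":0,"z":-0.03,"ax":0,"ay":0,"az":0},{"grip":-1,"x":0,"y":0,"z":-0.06,"ax":0,"ay":0,"az":0},{"grip":-1,"x":0,"y":0,"z":-0.1,"ax":0,"ay":0,"az":0}]'
```

```text
t: 21.8
eef_pos: [0.6535, -0.0585, 0.0237]
orientation: [2.335, 2.101, 0.001]
contact_force: [0.3, -0.4, 2.7]
opening: 0.0536
grasp_force: 37.1
t: 22.22
eef_pos: [0.6525, -0.0584, 0.043]
orientation: [-2.334, -2.1, 0.002]
contact_force: [-0.6, 0.5, 0.7]
opening: 0.0527
grasp_force: 36.9
```

```bash
python3 -m pendant '[{"grip":-1,"x":0,"y":0,"z":-0.08,"ax":0,"ay":0,"az":0},{"grip":-1,"x":0,"y":0,"z":-0.2,"ax":0,"ay":0,"az":0},{"grip":-1,"x":0,"y":0,"z":-0.35,"ax":0,"ay":0,"az":0},{"grip":-1,"x":0,"y":0,"z":-0.48,"ax":0,"ay":0,"az":0},{"grip":-1,"x":0,"y":0,"z":-0.55,"ax":0,"ay":0,"az":0}]'
python3 -m pendant '[{"grip":-1,"x":0.1,"y":-0.03,"z":0,"ax":0,"ay":0,"az":0},{"grip":-1,"x":0.25,"y":-0.07,"z":0,"ax":0,"ay":0,"az":0},{"grip":-1,"x":0.42,"y":-0.12,"z":0,"ax":0,"ay":0,"az":0},{"grip":-1,"x":0.6,"y":-0.18,"z":0,"ax":0,"ay":0,"az":0},{"grip":-1,"x":0.78,"y":-0.23,"z":0,"ax":0,"ay":0,"az":0}]'
python3 -m pendant '[{"grip":-1,"x":0.18,"y":-0.05,"z":0,"ax":0,"ay":0,"az":0},{"grip":-1,"x":0.36,"y":-0.11,"z":0,"ax":0,"ay":0,"az":0},{"grip":-1,"x":0.54,"y":-0.16,"z":0,"ax":0,"ay":0,"az":0},{"grip":-1,"x":0.7,"y":-0.21,"z":0,"ax":0,"ay":0,"az":0},{"grip":-1,"x":0.8,"y":-0.245,"z":0,"ax":0,"ay":0,"az":0}]'
python3 -m pendant '[{"grip":-1,"x":0.04,"y":-0.01,"z":0,"ax":0,"ay":0,"az":0},{"grip":-1,"x":0.05,"y":-0.01,"z":0,"ax":0,"ay":0,"az":0},{"grip":-1,"x":0.05,"y":-0.01,"z":0,"ax":0,"ay":0,"az":0}]'
python3 - <<'E'
from h import *
go([.590,.2755,.0926],-5.85)
# pan from side view of the first picture: edge mask by grey level
k=cam("side",False); cv2.imwrite("pics/d.png",np.hstack([cv2.resize(k["image"][95:175,175:285,::-1],None,fx=3.5,fy=3.5),cv2.resize(cam("top",False)["image"][155:235,100:210,::-1],None,fx=3.5,fy=3.5)]))
for n in("top","side"):
    print(n,[proj(cam(n,False),[.590+.06*np.cos(a),.2755+.06*np.sin(a),.075]).round(1)[0].tolist() for a in np.arange(4)*np.pi/2])
E
```

```text
t: 22.63
eef_pos: [0.6543, -0.0587, 0.1577]
orientation: [2.332, 2.099, 0.005]
contact_force: [0.1, 0.0, -1.7]
opening: 0.0531
grasp_force: 37.0
t: 23.05
eef_pos: [0.623, 0.1027, 0.1539]
orientation: [-2.336, -2.1, -0.0]
contact_force: [0.4, 0.5, -1.5]
opening: 0.0532
grasp_force: 37.0
t: 23.47
eef_pos: [0.5906, 0.2693, 0.1539]
orientation: [-2.332, -2.104, -0.001]
contact_force: [-0.1, -0.2, -0.8]
opening: 0.0532
grasp_force: 37.0
t: 23.72
eef_pos: [0.5911, 0.2756, 0.1535]
orientation: [2.334, 2.102, -0.0]
contact_force: [-0.5, -0.0, -0.3]
opening: 0.0534
grasp_force: 37.0
shift [-0.0009 -0.0055  0.3043] turn [ 0.0001  0.0001 -0.0009]
top [[147.3, 168.1], [119.5, 193.2], [143.5, 219.8], [171.5, 194.1]]
side [[263.2, 116.0], [237.4, 107.1], [220.1, 121.9], [246.9, 131.8]]
```

View pics/d.png

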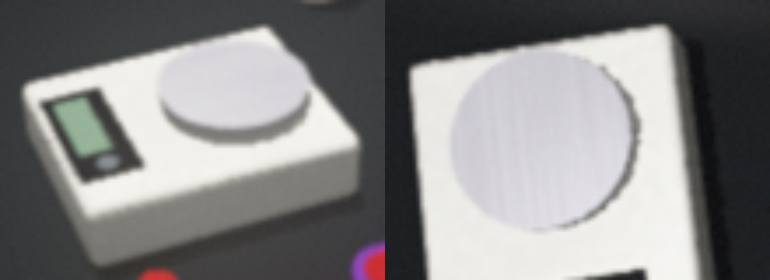

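Pan edges: columns 118.6 to 170.6 and rows 168 to 221 in the top view, which agrees with the projection to about 1 px. I aim at (0.589, 0.277).

```bash
python3 -m pendant '[{"grip":-1,"x":0.006,"y":-0.011,"z":0.06,"ax":0,"ay":0,"az":0},{"grip":-1,"x":0.006,"y":-0.011,"z":0.15,"ax":0,"ay":0,"az":0},{"grip":-1,"x":0.006,"y":-0.011,"z":0.22,"ax":0,"ay":0,"az":0},{"grip":-1,"x":0.006,"y":-0.011,"z":0.25,"ax":0,"ay":0,"az":0},{"grip":-1,"x":0.006,"y":-0.011,"z":0.26,"ax":0,"ay":0,"az":0}]'
python3 -m pendant '[{"grip":-1,"x":0,"y":0,"z":0.015,"ax":0,"ay":0,"az":0},{"grip":-1,"x":0,"y":0,"z":0.025,"ax":0,"ay":0,"az":0},{"grip":-1,"x":0,"y":0,"z":0.03,"ax":0,"ay":0,"az":0},{"grip":-1,"x":0,"y":0,"z":0.03,"ax":0,"ay":0,"az":0}]'
python3 -m pendant '[{"grip":-1,"x":0,"y":0,"z":0.005,"ax":0,"ay":0,"az":0},{"grip":-1,"x":0,"y":0,"z":0.005,"ax":0,"ay":0,"az":0}]'
```

```text
t: 24.13
eef_pos: [0.5888, 0.2754, 0.1]
orientation: [-2.337, -2.099, 0.004]
contact_force: [0.1, 0.2, -0.1]
opening: 0.0534
grasp_force: 37.0
t: 24.47
eef_pos: [0.5891, 0.2773, 0.0957]
orientation: [2.335, 2.101, 0.001]
contact_force: [0.2, 0.0, -1.4]
opening: 0.0532
grasp_force: 37.0
t: 24.63
eef_pos: [0.589, 0.2775, 0.0945]
orientation: [2.335, 2.102, 0.001]
contact_force: [-0.1, -0.8, -0.7]
opening: 0.053
grasp_force: 37.0
```

```bash
python3 -m pendant '[{"grip":-1,"x":0,"y":0,"z":0.005,"ax":0,"ay":0,"az":0},{"grip":-1,"x":0,"y":0,"z":0.005,"ax":0,"ay":0,"az":0}]'
python3 -m pendant '[{"grip":-1,"x":0,"y":0,"z":0.005,"ax":0,"ay":0,"az":0},{"grip":-1,"x":0,"y":0,"z":0.005,"ax":0,"ay":0,"az":0}]'
```

```text
t: 24.8
eef_pos: [0.5888, 0.2774, 0.0932]
orientation: [-2.335, -2.102, -0.0]
contact_force: [1.1, -0.1, -1.3]
opening: 0.0534
grasp_force: 37.0
t: 24.97
eef_pos: [0.5889, 0.2775, 0.0927]
orientation: [2.335, 2.102, 0.001]
contact_force: [-0.1, -0.5, 2.0]
opening: 0.0529
grasp_force: 37.2
```

```bash
python3 -m pendant '[{"grip":1,"x":0,"y":0,"z":0,"ax":0,"ay":0,"az":0},{"grip":1,"x":0,"y":0,"z":0,"ax":0,"ay":0,"az":0},{"grip":1,"x":0,"y":0,"z":0,"ax":0,"ay":0,"az":0},{"grip":1,"x":0,"y":0,"z":0,"ax":0,"ay":0,"az":0}]' 30
python3 -m pendant '[{"grip":1,"x":0,"y":0,"z":-0.08,"ax":0,"ay":0,"az":0},{"grip":1,"x":0,"y":0,"z":-0.2,"ax":0,"ay":0,"az":0},{"grip":1,"x":0,"y":0,"z":-0.35,"ax":0,"ay":0,"az":0},{"grip":1,"x":0,"y":0,"z":-0.45,"ax":0,"ay":0,"az":0},{"grip":1,"x":0,"y":0,"z":-0.45,"ax":0,"ay":0,"az":0}]'
python3 -m pendant '[{"grip":1,"x":-0.95,"y":0.1,"z":0,"ax":0,"ay":0,"az":-0.195},{"grip":1,"x":-0.95,"y":0.1,"z":0,"ax":0,"ay":0,"az":-0.195},{"grip":1,"x":-0.95,"y":0.1,"z":0,"ax":0,"ay":0,"az":-0.195},{"grip":1,"x":-0.95,"y":0.1,"z":0,"ax":0,"ay":0,"az":-0.195},{"grip":1,"x":-0.95,"y":0.1,"z":0,"ax":0,"ay":0,"az":-0.195}]'
python3 - <<'E'
from h import *
go([.5627,-.3255,.15])
c=cam("top"); cv2.imwrite("pics/e.png",np.hstack([cv2.resize(c["image"][150:280,90:220,::-1],None,fx=3,fy=3),cv2.resize(cam("side")["image"][80:210,170:300,::-1],None,fx=3,fy=3)]))
for ce,s,m in blobs(red(c)):
    if 100<ce[0]<200 and ce[1]>150: print(ce,s,ray(c,ce,.126)[0].round(4))
E
```

```text
t: 25.3
eef_pos: [0.5889, 0.2774, 0.0922]
orientation: [-2.335, -2.101, -0.0]
contact_force: [0.0, -0.2, 0.7]
opening: 0.085
grasp_force: 0.0
t: 25.72
eef_pos: [0.5911, 0.2781, 0.1878]
orientation: [2.333, 2.099, 0.013]
contact_force: [0.3, 1.3, 0.6]
opening: 0.0855
grasp_force: 0.0
t: 26.13
eef_pos: [0.5882, 0.0837, 0.1816]
orientation: [-1.596, -2.705, 0.001]
contact_force: [0.7, -0.5, 0.2]
opening: 0.0856
grasp_force: 0.0
shift [-1.7293 -1.1003  0.1589] turn [-3.000e-04 -2.000e-04 -3.069e-01]
[146.3 191.3] [143, 183, 7, 17, 72] [0.586  0.2565 0.126 ]
```

View pics/e.png

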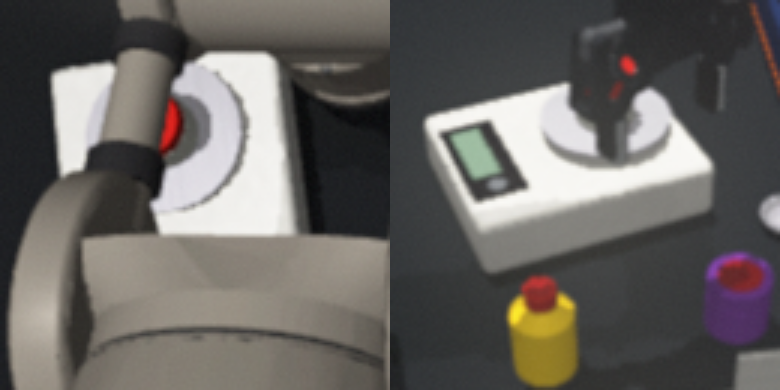

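The pot stands on the pan (red at crop 170,128), partly hidden by the arm. I'll recheck it later and go on to the vial now.

```bash
python3 -m pendant '[{"grip":1,"x":-0.8,"y":-0.5,"z":0,"ax":0,"ay":0,"az":-0.195},{"grip":1,"x":-0.8,"y":-0.5,"z":0,"ax":0,"ay":0,"az":-0.195},{"grip":1,"x":-0.8,"y":-0.5,"z":0,"ax":0,"ay":0,"az":-0.195},{"grip":1,"x":-0.8,"y":-0.5,"z":0,"ax":0,"ay":0,"az":-0.195},{"grip":1,"x":-0.8,"y":-0.5,"z":0,"ax":0,"ay":0,"az":-0.195}]'
python3 -c "
from h import *
go([.5627,-.3255,.15])"
```

```text
t: 26.65
eef_pos: [0.5772, -0.1036, 0.1817]
orientation: [-0.74, -3.053, 0.0]
contact_force: [1.0, 0.3, -0.7]
opening: 0.0855
grasp_force: 0.0
shift [-0.4434 -1.0195  0.1583] turn [-0.     -0.0002 -0.1189]
```

```bash
python3 -m pendant '[{"grip":1,"x":-0.41,"y":-0.95,"z":0,"ax":0,"ay":0,"az":-0.117},{"grip":1,"x":-0.41,"y":-0.95,"z":0,"ax":0,"ay":0,"az":-0.117},{"grip":1,"x":-0.41,"y":-0.95,"z":0,"ax":0,"ay":0,"az":-0.117},{"grip":1,"x":-0.41,"y":-0.95,"z":0,"ax":0,"ay":0,"az":-0.117},{"grip":1,"x":-0.41,"y":-0.95,"z":0,"ax":0,"ay":0,"az":-0.117}]'
python3 -m pendant '[{"grip":1,"x":0,"y":0,"z":0.1,"ax":0,"ay":0,"az":0},{"grip":1,"x":0,"y":0,"z":0.1,"ax":0,"ay":0,"az":0},{"grip":1,"x":0,"y":0,"z":0.1,"ax":0,"ay":0,"az":0}]'
python3 -c "
from h import *
go([.5627,-.3255,.0338])"
```

```text
t: 27.07
eef_pos: [0.5628, -0.3055, 0.1816]
orientation: [-0.176, -3.136, -0.001]
contact_force: [1.6, 0.0, 0.1]
opening: 0.0853
grasp_force: 0.0
t: 27.32
eef_pos: [0.5623, -0.3032, 0.1605]
orientation: [-0.178, -3.133, -0.004]
contact_force: [0.5, -0.4, 0.9]
opening: 0.0851
grasp_force: 0.0
shift [-0.0168 -0.112   0.633 ] turn [ 0.0009 -0.0011 -0.0036]
```

```bash
python3 -m pendant '[{"grip":1,"x":-0.012,"y":-0.11,"z":0.05,"ax":0,"ay":0,"az":-0.003},{"grip":1,"x":-0.012,"y":-0.11,"z":0.1,"ax":0,"ay":0,"az":-0.003},{"grip":1,"x":-0.012,"y":-0.11,"z":0.1,"ax":0,"ay":0,"az":-0.003},{"grip":1,"x":-0.012,"y":-0.11,"z":0.1,"ax":0,"ay":0,"az":-0.003},{"grip":1,"x":-0.012,"y":-0.11,"z":0.1,"ax":0,"ay":0,"az":-0.003}]'
python3 -c "
from h import *
go([.5627,-.3255,.0338])"
```

```text
t: 27.73
eef_pos: [0.5635, -0.3252, 0.143]
orientation: [0.159, 3.137, 0.0]
contact_force: [0.4, 0.1, -0.5]
opening: 0.0853
grasp_force: 0.0
shift [ 0.0041 -0.0021  0.5458] turn [0.     0.0002 0.0002]
```

```bash
python3 -m pendant '[{"grip":1,"x":0.003,"y":-0.001,"z":0.1,"ax":0,"ay":0,"az":0},{"grip":1,"x":0.003,"y":-0.001,"z":0.28,"ax":0,"ay":0,"az":0},{"grip":1,"x":0.003,"y":-0.001,"z":0.44,"ax":0,"ay":0,"az":0},{"grip":1,"x":0.003,"y":-0.001,"z":0.525,"ax":0,"ay":0,"az":0},{"grip":1,"x":0.003,"y":-0.001,"z":0.54,"ax":0,"ay":0,"az":0}]'
python3 -m pendant '[{"grip":1,"x":0,"y":0,"z":0,"ax":0,"ay":0,"az":0},{"grip":1,"x":0,"y":0,"z":0,"ax":0,"ay":0,"az":0},{"grip":1,"x":0,"y":0,"z":0,"ax":0,"ay":0,"az":0}]'
python3 -c "
from h import *
go([.5627,-.3255,.0338])"
```

```text
t: 28.15
eef_pos: [0.5608, -0.3245, 0.031]
orientation: [-0.16, -3.132, -0.006]
contact_force: [-0.4, 0.7, -0.7]
opening: 0.0852
grasp_force: 0.0
t: 28.4
eef_pos: [0.5636, -0.3273, 0.0366]
orientation: [0.161, 3.134, -0.003]
contact_force: [-0.5, -0.1, 1.3]
opening: 0.0851
grasp_force: 0.0
shift [0.0053 0.0084 0.0139] turn [-0.0006  0.0011 -0.0001]
```

```bash
python3 -m pendant '[{"grip":1,"x":0.002,"y":0.003,"z":0.006,"ax":0,"ay":0,"az":0},{"grip":1,"x":0.002,"y":0.003,"z":0.006,"ax":0,"ay":0,"az":0},{"grip":1,"x":0.002,"y":0.003,"z":0.006,"ax":0,"ay":0,"az":0},{"grip":1,"x":0.002,"y":0.003,"z":0.006,"ax":0,"ay":0,"az":0}]'
python3 -c "
from h import *
go([.5627,-.3255,.0338])"
```

```text
t: 28.73
eef_pos: [0.562, -0.3262, 0.0335]
orientation: [0.162, 3.137, -0.001]
contact_force: [-0.4, 0.1, 0.1]
opening: 0.0856
grasp_force: 0.0
shift [-0.0029  0.0039 -0.0015] turn [-0.0001  0.0002 -0.0003]
```

```bash
python3 -m pendant '[{"grip":1,"x":-0.003,"y":0.003,"z":-0.001,"ax":0,"ay":0,"az":0},{"grip":-1,"x":-0.003,"y":0.003,"z":-0.001,"ax":0,"ay":0,"az":0},{"grip":-1,"x":-0.003,"y":0.003,"z":-0.001,"ax":0,"ay":0,"az":0},{"grip":-1,"x":-0.003,"y":0.003,"z":-0.001,"ax":0,"ay":0,"az":0},{"grip":-1,"x":-0.003,"y":0.003,"z":-0.001,"ax":0,"ay":0,"az":0}]' 30
python3 -m pendant '[{"grip":-1,"x":0,"y":0,"z":0,"ax":0,"ay":0,"az":0},{"grip":-1,"x":0,"y":0,"z":0,"ax":0,"ay":0,"az":0},{"grip":-1,"x":0,"y":0,"z":0,"ax":0,"ay":0,"az":0},{"grip":-1,"x":0,"y":0,"z":0,"ax":0,"ay":0,"az":0},{"grip":-1,"x":0,"y":0,"z":0,"ax":0,"ay":0,"az":0}]'
python3 -m pendant '[{"grip":-1,"x":0,"y":0,"z":-0.08,"ax":0,"ay":0,"az":0},{"grip":-1,"x":0,"y":0,"z":-0.2,"ax":0,"ay":0,"az":0},{"grip":-1,"x":0,"y":0,"z":-0.35,"ax":0,"ay":0,"az":0},{"grip":-1,"x":0,"y":0,"z":-0.45,"ax":0,"ay":0,"az":0},{"grip":-1,"x":0,"y":0,"z":-0.5,"ax":0,"ay":0,"az":0}]'
python3 -c "
from h import *
go([.5964,-.0513,.137])"
```

```text
t: 29.15
eef_pos: [0.5625, -0.3255, 0.0331]
orientation: [-0.161, -3.137, -0.0]
contact_force: [-0.0, -0.2, -0.2]
opening: 0.0386
grasp_force: 0.0
t: 29.57
eef_pos: [0.5626, -0.3256, 0.0332]
orientation: [0.162, 3.137, -0.0]
contact_force: [-0.4, -0.7, -0.2]
opening: 0.0332
grasp_force: 29.9
t: 29.98
eef_pos: [0.5636, -0.3262, 0.1364]
orientation: [0.161, 3.134, -0.004]
contact_force: [0.1, 0.1, -0.9]
opening: 0.0334
grasp_force: 29.9
shift [-0.0222  1.3841 -0.0058] turn [-0.0007  0.0013 -0.0002]
```

```bash
python3 -m pendant '[{"grip":-1,"x":0,"y":0.1,"z":0,"ax":0,"ay":0,"az":0},{"grip":-1,"x":-0.01,"y":0.25,"z":0,"ax":0,"ay":0,"az":0},{"grip":-1,"x":-0.01,"y":0.42,"z":0,"ax":0,"ay":0,"az":0},{"grip":-1,"x":-0.015,"y":0.6,"z":0,"ax":0,"ay":0,"az":0},{"grip":-1,"x":-0.015,"y":0.78,"z":0,"ax":0,"ay":0,"az":0}]'
python3 -m pendant '[{"grip":-1,"x":-0.01,"y":0.18,"z":0,"ax":0,"ay":0,"az":0},{"grip":-1,"x":-0.014,"y":0.36,"z":0,"ax":0,"ay":0,"az":0},{"grip":-1,"x":-0.014,"y":0.5,"z":0,"ax":0,"ay":0,"az":0},{"grip":-1,"x":-0.014,"y":0.58,"z":0,"ax":0,"ay":0,"az":0},{"grip":-1,"x":-0.014,"y":0.6,"z":0,"ax":0,"ay":0,"az":0}]'
python3 -m pendant '[{"grip":-1,"x":0,"y":0,"z":0.08,"ax":0,"ay":0,"az":0},{"grip":-1,"x":0,"y":0,"z":0.2,"ax":0,"ay":0,"az":0},{"grip":-1,"x":0,"y":0,"z":0.28,"ax":0,"ay":0,"az":0},{"grip":-1,"x":0,"y":0,"z":0.3,"ax":0,"ay":0,"az":0},{"grip":-1,"x":0,"y":0,"z":0.3,"ax":0,"ay":0,"az":0}]'
python3 -m pendant '[{"grip":-1,"x":0,"y":0,"z":0,"ax":0,"ay":0,"az":0},{"grip":-1,"x":0,"y":0,"z":0,"ax":0,"ay":0,"az":0},{"grip":-1,"x":0,"y":0,"z":0,"ax":0,"ay":0,"az":0}]'
python3 -c "
from h import *
go([.5964,-.0513,.0364])"
```

```text
t: 30.4
eef_pos: [0.581, -0.1692, 0.1322]
orientation: [-0.163, -3.136, -0.001]
contact_force: [0.4, -0.2, -0.9]
opening: 0.033
grasp_force: 30.0
t: 30.82
eef_pos: [0.5962, -0.0483, 0.1324]
orientation: [-0.156, -3.136, -0.002]
contact_force: [-0.2, -0.5, -0.0]
opening: 0.0332
grasp_force: 30.0
t: 31.23
eef_pos: [0.5955, -0.0522, 0.0715]
orientation: [-0.163, -3.134, -0.001]
contact_force: [0.2, 0.9, -0.5]
opening: 0.0338
grasp_force: 30.0
t: 31.48
eef_pos: [0.5974, -0.052, 0.0744]
orientation: [0.162, 3.135, -0.0]
contact_force: [0.4, -0.3, 0.2]
opening: 0.0334
grasp_force: 30.0
shift [0.0057 0.0029 0.1902] turn [-0.      0.0007 -0.0003]
```

```bash
python3 -m pendant '[{"grip":-1,"x":0.002,"y":0.003,"z":0.05,"ax":0,"ay":0,"az":0},{"grip":-1,"x":0.002,"y":0.003,"z":0.1,"ax":0,"ay":0,"az":0},{"grip":-1,"x":0.002,"y":0.003,"z":0.14,"ax":0,"ay":0,"az":0},{"grip":-1,"x":0.002,"y":0.003,"z":0.16,"ax":0,"ay":0,"az":0},{"grip":-1,"x":0.002,"y":0.003,"z":0.17,"ax":0,"ay":0,"az":0}]'
python3 -m pendant '[{"grip":-1,"x":0,"y":0,"z":0,"ax":0,"ay":0,"az":0},{"grip":-1,"x":0,"y":0,"z":0,"ax":0,"ay":0,"az":0},{"grip":-1,"x":0,"y":0,"z":0,"ax":0,"ay":0,"az":0}]'
python3 -c "
from h import *
go([.5964,-.0513,.0364])"
```

```text
t: 31.9
eef_pos: [0.5956, -0.0508, 0.0378]
orientation: [-0.161, -3.135, -0.001]
contact_force: [0.1, -0.1, -0.5]
opening: 0.0332
grasp_force: 30.0
t: 32.15
eef_pos: [0.5966, -0.051, 0.0395]
orientation: [0.161, 3.137, -0.0]
contact_force: [0.0, -0.4, -0.7]
opening: 0.033
grasp_force: 30.0
shift [ 0.001  -0.0016  0.0157] turn [ 0.      0.0002 -0.0002]
```

```bash
python3 -m pendant '[{"grip":-1,"x":0,"y":-0.001,"z":0.006,"ax":0,"ay":0,"az":0},{"grip":-1,"x":0,"y":-0.001,"z":0.01,"ax":0,"ay":0,"az":0},{"grip":-1,"x":0,"y":-0.001,"z":0.01,"ax":0,"ay":0,"az":0}]'
python3 -m pendant '[{"grip":-1,"x":0,"y":0,"z":0.005,"ax":0,"ay":0,"az":0},{"grip":-1,"x":0,"y":0,"z":0.005,"ax":0,"ay":0,"az":0}]'
python3 -m pendant '[{"grip":-1,"x":0,"y":0,"z":0.003,"ax":0,"ay":0,"az":0},{"grip":-1,"x":0,"y":0,"z":0.003,"ax":0,"ay":0,"az":0}]'
```

```text
t: 32.4
eef_pos: [0.5963, -0.0512, 0.0373]
orientation: [0.162, 3.137, 0.0]
contact_force: [0.4, 0.2, -0.6]
opening: 0.0332
grasp_force: 30.0
t: 32.57
eef_pos: [0.5964, -0.0512, 0.0362]
orientation: [0.162, 3.137, 0.0]
contact_force: [-0.3, -0.2, -1.2]
opening: 0.0334
grasp_force: 30.1
t: 32.73
eef_pos: [0.5965, -0.0512, 0.0362]
orientation: [0.161, 3.137, -0.0]
contact_force: [-0.8, 0.2, 4.5]
opening: 0.0336
grasp_force: 30.5
```

```bash
python3 -m pendant '[{"grip":1,"x":0,"y":0,"z":0,"ax":0,"ay":0,"az":0},{"grip":1,"x":0,"y":0,"z":0,"ax":0,"ay":0,"az":0},{"grip":1,"x":0,"y":0,"z":0,"ax":0,"ay":0,"az":0},{"grip":1,"x":0,"y":0,"z":0,"ax":0,"ay":0,"az":0}]'
python3 -m pendant '[{"grip":1,"x":0,"y":0,"z":-0.1,"ax":0,"ay":0,"az":0},{"grip":1,"x":0,"y":0,"z":-0.25,"ax":0,"ay":0,"az":0},{"grip":1,"x":0,"y":0,"z":-0.4,"ax":0,"ay":0,"az":0},{"grip":1,"x":0,"y":0,"z":-0.52,"ax":0,"ay":0,"az":0},{"grip":1,"x":0,"y":0,"z":-0.52,"ax":0,"ay":0,"az":0}]'
python3 -m pendant '[{"grip":1,"x":0.2,"y":-0.75,"z":0,"ax":0,"ay":0,"az":0},{"grip":1,"x":0.2,"y":-0.75,"z":0,"ax":0,"ay":0,"az":0},{"grip":1,"x":0.2,"y":-0.75,"z":0,"ax":0,"ay":0,"az":0},{"grip":1,"x":0.2,"y":-0.75,"z":0,"ax":0,"ay":0,"az":0},{"grip":1,"x":0.2,"y":-0.75,"z":0,"ax":0,"ay":0,"az":0}]'
python3 -m pendant '[{"grip":1,"x":0.08,"y":-0.3,"z":0,"ax":0,"ay":0,"az":0},{"grip":1,"x":0.18,"y":-0.55,"z":0,"ax":0,"ay":0,"az":0},{"grip":1,"x":0.18,"y":-0.665,"z":0,"ax":0,"ay":0,"az":0},{"grip":1,"x":0.18,"y":-0.665,"z":0,"ax":0,"ay":0,"az":0},{"grip":1,"x":0.18,"y":-0.665,"z":0,"ax":0,"ay":0,"az":0}]'
python3 -m pendant '[{"grip":1,"x":0,"y":0,"z":0,"ax":0,"ay":0,"az":0},{"grip":1,"x":0,"y":0,"z":0,"ax":0,"ay":0,"az":0},{"grip":1,"x":0,"y":0,"z":0,"ax":0,"ay":0,"az":0}]'
python3 -c "
from h import *
go([.492,-.325,.0282])"
```

```text
t: 33.07
eef_pos: [0.5963, -0.0511, 0.0355]
orientation: [-0.162, -3.137, -0.0]
contact_force: [0.8, 0.5, -0.6]
opening: 0.08
grasp_force: 0.0
t: 33.48
eef_pos: [0.5991, -0.0517, 0.1452]
orientation: [0.161, 3.128, -0.002]
contact_force: [0.5, -0.1, 0.6]
opening: 0.0851
grasp_force: 0.0
t: 33.9
eef_pos: [0.5391, -0.2013, 0.139]
orientation: [-0.169, -3.136, 0.002]
contact_force: [-0.7, 0.3, 0.7]
opening: 0.0851
grasp_force: 0.0
t: 34.32
eef_pos: [0.4906, -0.3276, 0.1389]
orientation: [-0.168, -3.137, 0.0]
contact_force: [0.6, 0.9, 0.7]
opening: 0.0853
grasp_force: 0.0
t: 34.57
eef_pos: [0.4923, -0.3231, 0.1394]
orientation: [-0.158, -3.137, -0.001]
contact_force: [0.5, 0.8, 0.1]
opening: 0.0852
grasp_force: 0.0
shift [ 5.000e-04 -1.020e-02  5.561e-01] turn [ 0.0003 -0.0001  0.0004]
```

```bash
python3 -m pendant '[{"grip":1,"x":0,"y":-0.004,"z":0.1,"ax":0,"ay":0,"az":0},{"grip":1,"x":0,"y":-0.004,"z":0.28,"ax":0,"ay":0,"az":0},{"grip":1,"x":0,"y":-0.004,"z":0.44,"ax":0,"ay":0,"az":0},{"grip":1,"x":0,"y":-0.004,"z":0.53,"ax":0,"ay":0,"az":0},{"grip":1,"x":0,"y":-0.004,"z":0.553,"ax":0,"ay":0,"az":0}]'
python3 -m pendant '[{"grip":1,"x":0,"y":0,"z":0,"ax":0,"ay":0,"az":0},{"grip":1,"x":0,"y":0,"z":0,"ax":0,"ay":0,"az":0},{"grip":1,"x":0,"y":0,"z":0,"ax":0,"ay":0,"az":0},{"grip":1,"x":0,"y":0,"z":0,"ax":0,"ay":0,"az":0},{"grip":1,"x":0,"y":0,"z":0,"ax":0,"ay":0,"az":0}]'
python3 -c "
from h import *
go([.492,-.325,.0282])"
```

```text
t: 34.98
eef_pos: [0.4904, -0.3226, 0.0255]
orientation: [-0.158, -3.132, -0.007]
contact_force: [0.5, 0.6, -0.3]
opening: 0.0855
grasp_force: 0.0
t: 35.4
eef_pos: [0.4922, -0.3261, 0.0304]
orientation: [0.161, 3.135, -0.002]
contact_force: [-0.6, -0.3, -0.9]
opening: 0.0853
grasp_force: 0.0
shift [0.0018 0.0053 0.0109] turn [-0.0004  0.0007 -0.0002]
```

```bash
python3 -m pendant '[{"grip":1,"x":0,"y":0.003,"z":0.006,"ax":0,"ay":0,"az":0},{"grip":1,"x":0,"y":0.003,"z":0.006,"ax":0,"ay":0,"az":0},{"grip":-1,"x":0,"y":0.003,"z":0.006,"ax":0,"ay":0,"az":0},{"grip":-1,"x":0,"y":0.003,"z":0.006,"ax":0,"ay":0,"az":0},{"grip":-1,"x":0,"y":0.003,"z":0.006,"ax":0,"ay":0,"az":0}]' 30
python3 -m pendant '[{"grip":-1,"x":0,"y":0,"z":0,"ax":0,"ay":0,"az":0},{"grip":-1,"x":0,"y":0,"z":0,"ax":0,"ay":0,"az":0},{"grip":-1,"x":0,"y":0,"z":0,"ax":0,"ay":0,"az":0},{"grip":-1,"x":0,"y":0,"z":0,"ax":0,"ay":0,"az":0},{"grip":-1,"x":0,"y":0,"z":0,"ax":0,"ay":0,"az":0}]'
python3 -c "
from h import *
go([.5391,-.0462,.0312])"
```

```text
t: 35.82
eef_pos: [0.4916, -0.3251, 0.0278]
orientation: [0.162, 3.137, 0.0]
contact_force: [0.6, -0.7, -0.6]
opening: 0.0517
grasp_force: 0.0
t: 36.23
eef_pos: [0.4917, -0.3251, 0.0279]
orientation: [0.161, 3.137, -0.0]
contact_force: [0.5, 0.6, 2.0]
opening: 0.0435
grasp_force: 30.6
shift [-0.0924  1.4115 -0.0164] turn [-0.      0.0001 -0.0002]
```

```bash
python3 -m pendant '[{"grip":-1,"x":0,"y":0,"z":-0.08,"ax":0,"ay":0,"az":0},{"grip":-1,"x":0,"y":0,"z":-0.2,"ax":0,"ay":0,"az":0},{"grip":-1,"x":0,"y":0,"z":-0.35,"ax":0,"ay":0,"az":0},{"grip":-1,"x":0,"y":0,"z":-0.45,"ax":0,"ay":0,"az":0},{"grip":-1,"x":0,"y":0,"z":-0.5,"ax":0,"ay":0,"az":0}]'
python3 -m pendant '[{"grip":-1,"x":-0.01,"y":0.1,"z":0,"ax":0,"ay":0,"az":0},{"grip":-1,"x":-0.02,"y":0.25,"z":0,"ax":0,"ay":0,"az":0},{"grip":-1,"x":-0.03,"y":0.42,"z":0,"ax":0,"ay":0,"az":0},{"grip":-1,"x":-0.04,"y":0.6,"z":0,"ax":0,"ay":0,"az":0},{"grip":-1,"x":-0.05,"y":0.78,"z":0,"ax":0,"ay":0,"az":0}]'
python3 -m pendant '[{"grip":-1,"x":-0.01,"y":0.18,"z":0,"ax":0,"ay":0,"az":0},{"grip":-1,"x":-0.03,"y":0.36,"z":0,"ax":0,"ay":0,"az":0},{"grip":-1,"x":-0.041,"y":0.52,"z":0,"ax":0,"ay":0,"az":0},{"grip":-1,"x":-0.041,"y":0.61,"z":0,"ax":0,"ay":0,"az":0},{"grip":-1,"x":-0.041,"y":0.631,"z":0,"ax":0,"ay":0,"az":0}]'
python3 -m pendant '[{"grip":-1,"x":0,"y":0,"z":0.08,"ax":0,"ay":0,"az":0},{"grip":-1,"x":0,"y":0,"z":0.2,"ax":0,"ay":0,"az":0},{"grip":-1,"x":0,"y":0,"z":0.28,"ax":0,"ay":0,"az":0},{"grip":-1,"x":0,"y":0,"z":0.3,"ax":0,"ay":0,"az":0},{"grip":-1,"x":0,"y":0,"z":0.3,"ax":0,"ay":0,"az":0}]'
python3 -m pendant '[{"grip":-1,"x":0,"y":0,"z":0,"ax":0,"ay":0,"az":0},{"grip":-1,"x":0,"y":0,"z":0,"ax":0,"ay":0,"az":0},{"grip":-1,"x":0,"y":0,"z":0,"ax":0,"ay":0,"az":0},{"grip":-1,"x":0,"y":0,"z":0,"ax":0,"ay":0,"az":0}]'
python3 -c "
from h import *
go([.5388,-.0462,.0309])"
```

```text
t: 36.65
eef_pos: [0.4925, -0.3258, 0.1304]
orientation: [0.161, 3.134, -0.004]
contact_force: [-0.3, -0.4, -1.0]
opening: 0.0433
grasp_force: 30.9
t: 37.07
eef_pos: [0.5169, -0.1694, 0.1267]
orientation: [-0.163, -3.136, -0.001]
contact_force: [-0.0, 0.2, -1.6]
opening: 0.0433
grasp_force: 31.0
t: 37.48
eef_pos: [0.5382, -0.0429, 0.1268]
orientation: [-0.156, -3.136, -0.002]
contact_force: [-0.1, 0.1, -2.2]
opening: 0.0435
grasp_force: 31.0
t: 37.9
eef_pos: [0.5375, -0.0467, 0.0662]
orientation: [-0.162, -3.134, -0.001]
contact_force: [-0.5, 0.2, -1.0]
opening: 0.0436
grasp_force: 31.0
t: 38.23
eef_pos: [0.5392, -0.0464, 0.0687]
orientation: [0.162, 3.136, -0.0]
contact_force: [-0.9, -0.0, -1.4]
opening: 0.0435
grasp_force: 31.0
shift [0.0026 0.001  0.1892] turn [-0.      0.0006 -0.0003]
```

```bash
python3 -m pendant '[{"grip":-1,"x":0.001,"y":0.001,"z":0.05,"ax":0,"ay":0,"az":0},{"grip":-1,"x":0.001,"y":0.001,"z":0.1,"ax":0,"ay":0,"az":0},{"grip":-1,"x":0.001,"y":0.001,"z":0.14,"ax":0,"ay":0,"az":0},{"grip":-1,"x":0.001,"y":0.001,"z":0.16,"ax":0,"ay":0,"az":0},{"grip":-1,"x":0.001,"y":0.001,"z":0.165,"ax":0,"ay":0,"az":0}]'
python3 -m pendant '[{"grip":-1,"x":0,"y":0,"z":0,"ax":0,"ay":0,"az":0},{"grip":-1,"x":0,"y":0,"z":0,"ax":0,"ay":0,"az":0},{"grip":-1,"x":0,"y":0,"z":0.01,"ax":0,"ay":0,"az":0},{"grip":-1,"x":0,"y":0,"z":0.01,"ax":0,"ay":0,"az":0},{"grip":-1,"x":0,"y":0,"z":0.01,"ax":0,"ay":0,"az":0}]'
python3 -c "
from h import *
go([.5388,-.0462,.0309])"
```

```text
t: 38.65
eef_pos: [0.5376, -0.0458, 0.0333]
orientation: [-0.161, -3.135, -0.001]
contact_force: [-0.3, 0.1, -1.7]
opening: 0.0434
grasp_force: 31.0
t: 39.07
eef_pos: [0.5386, -0.046, 0.033]
orientation: [0.161, 3.137, 0.0]
contact_force: [-0.7, -0.7, -1.3]
opening: 0.0434
grasp_force: 31.0
shift [-0.0011 -0.0009  0.0103] turn [ 0.      0.0001 -0.0002]
```

```bash
python3 -m pendant '[{"grip":-1,"x":0,"y":-0.001,"z":0.005,"ax":0,"ay":0,"az":0},{"grip":-1,"x":0,"y":-0.001,"z":0.005,"ax":0,"ay":0,"az":0}]'
python3 -m pendant '[{"grip":-1,"x":0,"y":0,"z":0.004,"ax":0,"ay":0,"az":0},{"grip":-1,"x":0,"y":0,"z":0.004,"ax":0,"ay":0,"az":0}]'
python3 -m pendant '[{"grip":-1,"x":0,"y":0,"z":0.003,"ax":0,"ay":0,"az":0},{"grip":-1,"x":0,"y":0,"z":0.003,"ax":0,"ay":0,"az":0}]'
```

```text
t: 39.23
eef_pos: [0.5385, -0.0462, 0.0318]
orientation: [0.161, 3.137, 0.0]
contact_force: [0.1, 0.8, -0.9]
opening: 0.0435
grasp_force: 31.0
t: 39.4
eef_pos: [0.5384, -0.0462, 0.0309]
orientation: [-0.162, -3.137, -0.0]
contact_force: [0.0, 0.3, -1.0]
opening: 0.0434
grasp_force: 31.0
t: 39.57
eef_pos: [0.5385, -0.0462, 0.0309]
orientation: [0.161, 3.137, -0.0]
contact_force: [-1.3, 0.2, 4.3]
opening: 0.0435
grasp_force: 31.5
```

```bash
python3 -m pendant '[{"grip":1,"x":0,"y":0,"z":0,"ax":0,"ay":0,"az":0},{"grip":1,"x":0,"y":0,"z":0,"ax":0,"ay":0,"az":0},{"grip":1,"x":0,"y":0,"z":0,"ax":0,"ay":0,"az":0},{"grip":1,"x":0,"y":0,"z":0,"ax":0,"ay":0,"az":0}]'
python3 -m pendant '[{"grip":1,"x":0,"y":0,"z":-0.1,"ax":0,"ay":0,"az":0},{"grip":1,"x":0,"y":0,"z":-0.25,"ax":0,"ay":0,"az":0},{"grip":1,"x":0,"y":0,"z":-0.4,"ax":0,"ay":0,"az":0},{"grip":1,"x":0,"y":0,"z":-0.52,"ax":0,"ay":0,"az":0},{"grip":1,"x":0,"y":0,"z":-0.52,"ax":0,"ay":0,"az":0}]'
python3 -m pendant '[{"grip":1,"x":0.22,"y":-0.75,"z":0,"ax":0,"ay":0,"az":0},{"grip":1,"x":0.22,"y":-0.75,"z":0,"ax":0,"ay":0,"az":0},{"grip":1,"x":0.22,"y":-0.75,"z":0,"ax":0,"ay":0,"az":0},{"grip":1,"x":0.22,"y":-0.75,"z":0,"ax":0,"ay":0,"az":0},{"grip":1,"x":0.22,"y":-0.75,"z":0,"ax":0,"ay":0,"az":0}]'
python3 -m pendant '[{"grip":1,"x":0.1,"y":-0.3,"z":0,"ax":0,"ay":0,"az":0},{"grip":1,"x":0.2,"y":-0.55,"z":0,"ax":0,"ay":0,"az":0},{"grip":1,"x":0.235,"y":-0.698,"z":0,"ax":0,"ay":0,"az":0},{"grip":1,"x":0.235,"y":-0.698,"z":0,"ax":0,"ay":0,"az":0},{"grip":1,"x":0.235,"y":-0.698,"z":0,"ax":0,"ay":0,"az":0}]'
python3 -m pendant '[{"grip":1,"x":0,"y":0,"z":0,"ax":0,"ay":0,"az":0},{"grip":1,"x":0,"y":0,"z":0,"ax":0,"ay":0,"az":0},{"grip":1,"x":0,"y":0,"z":0,"ax":0,"ay":0,"az":0},{"grip":1,"x":0,"y":0,"z":0,"ax":0,"ay":0,"az":0},{"grip":1,"x":0,"y":0,"z":0,"ax":0,"ay":0,"az":0}]'
python3 -c "
from h import *
go([.4185,-.325,.0242])"
```

```text
t: 39.9
eef_pos: [0.5386, -0.0462, 0.0304]
orientation: [0.162, 3.137, 0.0]
contact_force: [0.2, 1.0, 0.0]
opening: 0.0848
grasp_force: 0.0
t: 40.32
eef_pos: [0.5413, -0.0468, 0.1395]
orientation: [0.161, 3.128, -0.002]
contact_force: [0.6, -1.5, 0.5]
opening: 0.0853
grasp_force: 0.0
t: 40.73
eef_pos: [0.4774, -0.1956, 0.1339]
orientation: [-0.169, -3.136, 0.002]
contact_force: [1.0, -0.1, -0.4]
opening: 0.0852
grasp_force: 0.0
t: 41.15
eef_pos: [0.4167, -0.3286, 0.1339]
orientation: [-0.168, -3.137, 0.002]
contact_force: [0.3, -0.3, -0.3]
opening: 0.0851
grasp_force: 0.0
t: 41.57
eef_pos: [0.4188, -0.3239, 0.1344]
orientation: [0.159, 3.138, 0.0]
contact_force: [0.0, 0.6, 0.0]
opening: 0.0852
grasp_force: 0.0
shift [ 0.001  -0.0056  0.551 ] turn [ 0.0001 -0.      0.0003]
```

```bash
python3 -m pendant '[{"grip":1,"x":0.001,"y":-0.003,"z":0.1,"ax":0,"ay":0,"az":0},{"grip":1,"x":0.001,"y":-0.003,"z":0.28,"ax":0,"ay":0,"az":0},{"grip":1,"x":0.001,"y":-0.003,"z":0.44,"ax":0,"ay":0,"az":0},{"grip":1,"x":0.001,"y":-0.003,"z":0.53,"ax":0,"ay":0,"az":0},{"grip":1,"x":0.001,"y":-0.003,"z":0.55,"ax":0,"ay":0,"az":0}]'
python3 -m pendant '[{"grip":1,"x":0,"y":0,"z":0,"ax":0,"ay":0,"az":0},{"grip":1,"x":0,"y":0,"z":0,"ax":0,"ay":0,"az":0},{"grip":1,"x":0,"y":0,"z":0,"ax":0,"ay":0,"az":0},{"grip":1,"x":0,"y":0,"z":0,"ax":0,"ay":0,"az":0},{"grip":1,"x":0,"y":0,"z":0,"ax":0,"ay":0,"az":0}]'
python3 -m pendant '[{"grip":1,"x":0,"y":0,"z":0,"ax":0,"ay":0,"az":0},{"grip":1,"x":0,"y":0,"z":0,"ax":0,"ay":0,"az":0}]'
python3 -c "
from h import *
go([.4185,-.325,.0242])"
```

```text
t: 41.98
eef_pos: [0.4167, -0.3233, 0.0212]
orientation: [-0.16, -3.133, -0.007]
contact_force: [-0.5, 0.9, -0.2]
opening: 0.085
grasp_force: 0.0
t: 42.4
eef_pos: [0.4186, -0.326, 0.0256]
orientation: [0.161, 3.136, -0.002]
contact_force: [0.5, -0.7, -0.5]
opening: 0.0851
grasp_force: 0.0
t: 42.57
eef_pos: [0.4182, -0.3257, 0.0249]
orientation: [0.162, 3.137, -0.001]
contact_force: [0.1, 0.3, -0.2]
opening: 0.0855
grasp_force: 0.0
shift [-0.0011  0.0037  0.0037] turn [-0.0002  0.0003 -0.0003]
```

```bash
python3 -m pendant '[{"grip":1,"x":-0.001,"y":0.003,"z":0.003,"ax":0,"ay":0,"az":0},{"grip":1,"x":-0.001,"y":0.003,"z":0.003,"ax":0,"ay":0,"az":0},{"grip":-1,"x":-0.001,"y":0.003,"z":0.003,"ax":0,"ay":0,"az":0},{"grip":-1,"x":-0.001,"y":0.003,"z":0.003,"ax":0,"ay":0,"az":0},{"grip":-1,"x":-0.001,"y":0.003,"z":0.003,"ax":0,"ay":0,"az":0}]' 30
python3 -m pendant '[{"grip":-1,"x":0,"y":0,"z":0,"ax":0,"ay":0,"az":0},{"grip":-1,"x":0,"y":0,"z":0,"ax":0,"ay":0,"az":0},{"grip":-1,"x":0,"y":0,"z":0,"ax":0,"ay":0,"az":0},{"grip":-1,"x":0,"y":0,"z":0,"ax":0,"ay":0,"az":0},{"grip":-1,"x":0,"y":0,"z":0,"ax":0,"ay":0,"az":0}]'
python3 -c "
from h import *
go([.481,-.0418,.0272])"
```

```text
t: 42.98
eef_pos: [0.4183, -0.3249, 0.0237]
orientation: [-0.161, -3.137, -0.0]
contact_force: [0.3, 0.3, -0.6]
opening: 0.052
grasp_force: 0.0
t: 43.4
eef_pos: [0.4183, -0.325, 0.0239]
orientation: [0.162, 3.137, -0.0]
contact_force: [-0.2, -0.3, 2.7]
opening: 0.0494
grasp_force: 31.2
shift [-0.1662  1.4408 -0.0166] turn [-0.      0.0001 -0.0003]
```

```bash
python3 -m pendant '[{"grip":-1,"x":0,"y":0,"z":-0.08,"ax":0,"ay":0,"az":0},{"grip":-1,"x":0,"y":0,"z":-0.2,"ax":0,"ay":0,"az":0},{"grip":-1,"x":0,"y":0,"z":-0.35,"ax":0,"ay":0,"az":0},{"grip":-1,"x":0,"y":0,"z":-0.45,"ax":0,"ay":0,"az":0},{"grip":-1,"x":0,"y":0,"z":-0.5,"ax":0,"ay":0,"az":0}]'
python3 -m pendant '[{"grip":-1,"x":-0.01,"y":0.1,"z":0,"ax":0,"ay":0,"az":0},{"grip":-1,"x":-0.03,"y":0.25,"z":0,"ax":0,"ay":0,"az":0},{"grip":-1,"x":-0.05,"y":0.42,"z":0,"ax":0,"ay":0,"az":0},{"grip":-1,"x":-0.07,"y":0.6,"z":0,"ax":0,"ay":0,"az":0},{"grip":-1,"x":-0.09,"y":0.78,"z":0,"ax":0,"ay":0,"az":0}]'
python3 -m pendant '[{"grip":-1,"x":-0.02,"y":0.18,"z":0,"ax":0,"ay":0,"az":0},{"grip":-1,"x":-0.05,"y":0.36,"z":0,"ax":0,"ay":0,"az":0},{"grip":-1,"x":-0.075,"y":0.52,"z":0,"ax":0,"ay":0,"az":0},{"grip":-1,"x":-0.075,"y":0.63,"z":0,"ax":0,"ay":0,"az":0},{"grip":-1,"x":-0.075,"y":0.66,"z":0,"ax":0,"ay":0,"az":0}]'
python3 -m pendant '[{"grip":-1,"x":0,"y":0,"z":0.08,"ax":0,"ay":0,"az":0},{"grip":-1,"x":0,"y":0,"z":0.2,"ax":0,"ay":0,"az":0},{"grip":-1,"x":0,"y":0,"z":0.28,"ax":0,"ay":0,"az":0},{"grip":-1,"x":0,"y":0,"z":0.3,"ax":0,"ay":0,"az":0},{"grip":-1,"x":0,"y":0,"z":0.3,"ax":0,"ay":0,"az":0}]'
python3 -m pendant '[{"grip":-1,"x":0,"y":0,"z":0,"ax":0,"ay":0,"az":0},{"grip":-1,"x":0,"y":0,"z":0,"ax":0,"ay":0,"az":0},{"grip":-1,"x":0,"y":0,"z":0,"ax":0,"ay":0,"az":0},{"grip":-1,"x":0,"y":0,"z":0,"ax":0,"ay":0,"az":0}]'
python3 -c "
from h import *
go([.4808,-.0418,.0269])"
```

```text
t: 43.82
eef_pos: [0.419, -0.3256, 0.1262]
orientation: [0.161, 3.135, -0.003]
contact_force: [0.1, -1.0, -1.5]
opening: 0.0495
grasp_force: 31.7
t: 44.23
eef_pos: [0.4516, -0.17, 0.1229]
orientation: [-0.163, -3.136, -0.002]
contact_force: [0.7, 0.6, -1.8]
opening: 0.049
grasp_force: 31.7
t: 44.65
eef_pos: [0.4801, -0.0385, 0.1229]
orientation: [-0.156, -3.136, -0.002]
contact_force: [-0.9, 0.3, -0.4]
opening: 0.0494
grasp_force: 31.8
t: 45.07
eef_pos: [0.4795, -0.0421, 0.0624]
orientation: [-0.162, -3.134, -0.001]
contact_force: [1.3, 0.5, -0.7]
opening: 0.049
grasp_force: 31.8
t: 45.4
eef_pos: [0.4812, -0.0421, 0.0646]
orientation: [0.162, 3.136, -0.0]
contact_force: [0.6, -0.1, -1.2]
opening: 0.0496
grasp_force: 31.8
shift [0.0023 0.0011 0.1886] turn [-0.0001  0.0005 -0.0003]
```

```bash
python3 -m pendant '[{"grip":-1,"x":0.001,"y":0.001,"z":0.05,"ax":0,"ay":0,"az":0},{"grip":-1,"x":0.001,"y":0.001,"z":0.1,"ax":0,"ay":0,"az":0},{"grip":-1,"x":0.001,"y":0.001,"z":0.14,"ax":0,"ay":0,"az":0},{"grip":-1,"x":0.001,"y":0.001,"z":0.16,"ax":0,"ay":0,"az":0},{"grip":-1,"x":0.001,"y":0.001,"z":0.165,"ax":0,"ay":0,"az":0}]'
python3 -m pendant '[{"grip":-1,"x":0,"y":0,"z":0,"ax":0,"ay":0,"az":0},{"grip":-1,"x":0,"y":0,"z":0,"ax":0,"ay":0,"az":0},{"grip":-1,"x":0,"y":0,"z":0.013,"ax":0,"ay":0,"az":0},{"grip":-1,"x":0,"y":0,"z":0.013,"ax":0,"ay":0,"az":0},{"grip":-1,"x":0,"y":0,"z":0.013,"ax":0,"ay":0,"az":0}]'
python3 -m pendant '[{"grip":-1,"x":0,"y":0,"z":0.005,"ax":0,"ay":0,"az":0},{"grip":-1,"x":0,"y":0,"z":0.005,"ax":0,"ay":0,"az":0}]'
```

```text
t: 45.82
eef_pos: [0.4802, -0.0415, 0.0303]
orientation: [-0.161, -3.136, -0.0]
contact_force: [0.2, 0.0, -1.4]
opening: 0.0492
grasp_force: 31.8
t: 46.23
eef_pos: [0.4805, -0.0416, 0.0283]
orientation: [0.161, 3.137, 0.0]
contact_force: [-0.4, -0.2, -1.3]
opening: 0.0492
grasp_force: 31.8
t: 46.4
eef_pos: [0.4805, -0.0416, 0.0272]
orientation: [0.161, 3.137, 0.0]
contact_force: [-0.4, -0.1, -1.3]
opening: 0.0493
grasp_force: 31.8
```

```bash
python3 -m pendant '[{"grip":-1,"x":0,"y":0,"z":0.004,"ax":0,"ay":0,"az":0},{"grip":-1,"x":0,"y":0,"z":0.004,"ax":0,"ay":0,"az":0}]'
python3 -m pendant '[{"grip":-1,"x":0,"y":0,"z":0.002,"ax":0,"ay":0,"az":0},{"grip":-1,"x":0,"y":0,"z":0.002,"ax":0,"ay":0,"az":0}]'
```

```text
t: 46.57
eef_pos: [0.4806, -0.0416, 0.0269]
orientation: [0.161, 3.137, 0.0]
contact_force: [-1.8, 0.4, 4.4]
opening: 0.0495
grasp_force: 32.3
t: 46.73
eef_pos: [0.4806, -0.0416, 0.0269]
orientation: [0.161, 3.137, -0.0]
contact_force: [-2.8, -0.1, 8.9]
opening: 0.0495
grasp_force: 32.8
```

Contact. Release, lift and move away, then inspect.

```bash
python3 -m pendant '[{"grip":1,"x":0,"y":0,"z":0,"ax":0,"ay":0,"az":0},{"grip":1,"x":0,"y":0,"z":0,"ax":0,"ay":0,"az":0},{"grip":1,"x":0,"y":0,"z":0,"ax":0,"ay":0,"az":0},{"grip":1,"x":0,"y":0,"z":0,"ax":0,"ay":0,"az":0}]'
python3 -m pendant '[{"grip":1,"x":0,"y":0,"z":-0.1,"ax":0,"ay":0,"az":0},{"grip":1,"x":0,"y":0,"z":-0.25,"ax":0,"ay":0,"az":0},{"grip":1,"x":0,"y":0,"z":-0.4,"ax":0,"ay":0,"az":0},{"grip":1,"x":0,"y":0,"z":-0.6,"ax":0,"ay":0,"az":0},{"grip":1,"x":0,"y":0,"z":-0.7,"ax":0,"ay":0,"az":0}]'
python3 -m pendant '[{"grip":1,"x":0.2,"y":-0.8,"z":-0.1,"ax":0,"ay":0,"az":0},{"grip":1,"x":0.2,"y":-0.8,"z":-0.1,"ax":0,"ay":0,"az":0},{"grip":1,"x":0.2,"y":-0.8,"z":-0.1,"ax":0,"ay":0,"az":0},{"grip":1,"x":0.2,"y":-0.8,"z":-0.1,"ax":0,"ay":0,"az":0},{"grip":1,"x":0.2,"y":-0.8,"z":-0.1,"ax":0,"ay":0,"az":0}]'
python3 -m pendant '[{"grip":1,"x":0.2,"y":-0.7,"z":0,"ax":0,"ay":0,"az":0},{"grip":1,"x":0.2,"y":-0.7,"z":0,"ax":0,"ay":0,"az":0},{"grip":1,"x":0.2,"y":-0.7,"z":0,"ax":0,"ay":0,"az":0},{"grip":1,"x":0.2,"y":-0.7,"z":0,"ax":0,"ay":0,"az":0},{"grip":1,"x":0.2,"y":-0.7,"z":0,"ax":0,"ay":0,"az":0}]'
python3 - <<'E'
from h import *
c=cam("top"); k=cam("side")
for nm,q in(("top",c),("side",k)):
    for (ce,s,m) in blobs(red(q)):
        if nm=="side" and ce[1]>90 or ce[1]>150: print(nm,ce,s[4],[ray(q,ce,z)[0,:2].round(4).tolist() for z in (.084,.125)])
cv2.imwrite("pics/f.png",cv2.resize(c["image"][130:310,90:450,::-1],None,fx=2.2,fy=2.2)); cv2.imwrite("pics/g.png",k["image"][:,:,::-1])
E
```

```text
t: 47.07
eef_pos: [0.4805, -0.0416, 0.0259]
orientation: [0.162, 3.137, 0.0]
contact_force: [-0.8, -0.3, 0.2]
opening: 0.0851
grasp_force: 0.0
t: 47.48
eef_pos: [0.4818, -0.0419, 0.1698]
orientation: [0.161, 3.133, -0.001]
contact_force: [0.4, 0.3, 0.6]
opening: 0.0851
grasp_force: 0.0
t: 47.9
eef_pos: [0.4228, -0.2028, 0.187]
orientation: [0.171, 3.136, -0.005]
contact_force: [0.9, 0.0, 0.8]
opening: 0.0853
grasp_force: 0.0
t: 48.32
eef_pos: [0.3688, -0.3353, 0.1857]
orientation: [-0.168, -3.137, 0.002]
contact_force: [-0.4, -0.3, -0.1]
opening: 0.0851
grasp_force: 0.0
top [237.2 170.5] 173 [[0.6453, 0.0666], [0.635, 0.0632]]
top [137.1 190.3] 473 [[0.5958, 0.292], [0.588, 0.2769]]
top [289.5 192.5] 169 [[0.5966, -0.052], [0.5888, -0.0492]]
top [338.  198.2] 185 [[0.5855, -0.1595], [0.5783, -0.1511]]
top [286.8 218.9] 293 [[0.5372, -0.0464], [0.5325, -0.0439]]
top [238.9 239.1] 94 [[0.4907, 0.0581], [0.4884, 0.0552]]
top [284.9 244.6] 101 [[0.4808, -0.0426], [0.479, -0.0404]]
top [319.1 307.9] 200 [[0.3494, -0.1159], [0.3544, -0.1098]]
side [240.7 103.6] 247 [[0.6002, 0.337], [0.5872, 0.2734]]
side [286.3 171.4] 106 [[0.6407, 0.0389], [0.6246, -0.0021]]
side [219.7 177.1] 107 [[0.4912, 0.0557], [0.4864, 0.0134]]
side [279.1 202.4] 205 [[0.5978, -0.0473], [0.5849, -0.0818]]
side [251.2 207.9] 349 [[0.538, -0.0483], [0.5297, -0.0827]]
side [223.1 209.7] 112 [[0.4814, -0.0396], [0.4774, -0.0747]]
side [292.4 258.1] 221 [[0.5823, -0.1828], [0.5707, -0.207]]
```

View pics/f.png

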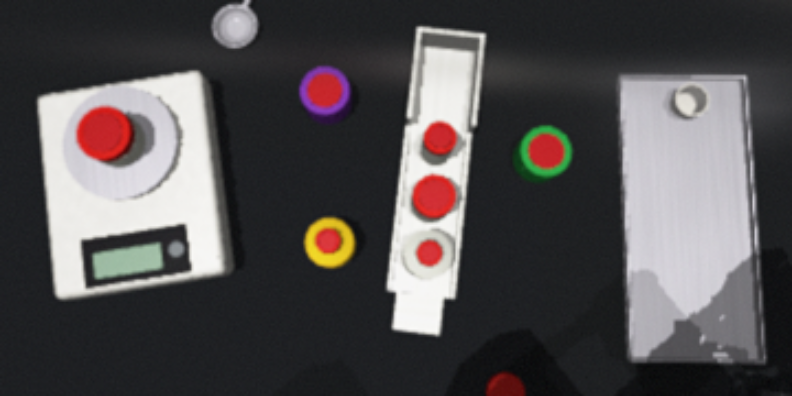

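View pics/g.png

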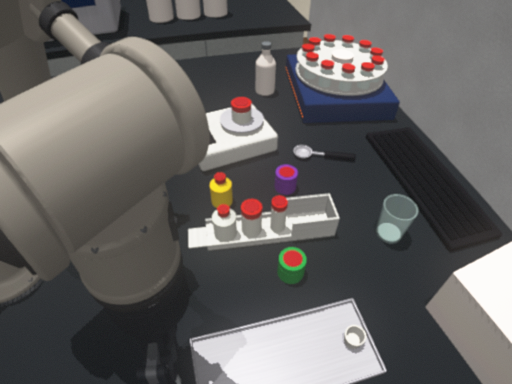

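The pot stands upright mid-pan (top view 137,190, about 0.588, 0.277). The vial, jar and bottle are back at their starting pixels to within 0.8 px, roughly 1.7 mm. The crucible is unmoved and the tray otherwise empty. Handing in.

```bash
python3 -m pendant '[{"grip":1,"x":0,"y":0,"z":0,"ax":0,"ay":0,"az":0},{"grip":1,"x":0,"y":0,"z":0,"ax":0,"ay":0,"az":0},{"grip":1,"x":0,"y":0,"z":0,"ax":0,"ay":0,"az":0}]'; python3 -c "
from plant import env
print(env.sign_off())"
```

```text
t: 48.67
eef_pos: [0.3707, -0.3307, 0.1861]
orientation: [0.159, 3.138, 0.0]
contact_force: [0.4, -0.2, -0.0]
opening: 0.0852
grasp_force: 0.0
the job is handed in; nothing more can be done
None
```

The job is handed in at 48.7 s of the 128 s allowed: the pot stands upright mid-pan, the vial, jar and bottle are back in the rack within about 2 mm of where they started, and the crucible was not moved.

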